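Open the folding easel and lean the brick house front on it

TASK

The brick-red model house front is next for painting. Swing the easel's loose wing fully out until it meets its stop, then take the brick-red front from the slotted rack and lean it on the easel without dropping it: foot on both brass toes behind their turned-up ends, centred between the two wings, back lying flat against both, windows facing out. Leave the cream front in the rack and disturb nothing else on the bench.

Things in the scene. Friction and masses are not known exactly. Their poses are not given: they have to be found in the camera images.
- brick_front: brick-red model terrace front, slate band on top, three blue doors: a loose flat panel 9 mm thick (x), 160 wide (y), 115 high (z), about 0.11 kg. Origin: centre of its underside. -x is the windowed face, +x the plain brick-red back. Starts upright in one of the rack's slots, face to the rack's -x side. The top 30 mm is plain, for gripping across the 9 mm
- brick_face (a point): point on the windowed face of the brick-red front: 4.5 mm ahead (-x) of the panel's mid-plane, 60 mm above its foot
- cream_front: the other panel, same size and frame, cream wall, grey-brown band on top, green doors; stands in the rack's other slot and stays there
- rack: fixed plywood rack, base 116 (x) x 140 (y) x 10 mm, origin under its centre, front to -x. Two slots across it, centred at x = -36 and +36 mm, each between pairs of wooden posts 12 mm wide at y = +-50 mm, tops 56 mm above the bench, 11.5 mm clear between the posts of a pair. The panels' feet stand on the base, 10 mm above the bench
- easel: fixed folding easel, base from x = -95 to +30 mm, 160 mm wide (y), 12 high. Origin: on the bench under the vertical brass hinge pin (93 mm high); z up, open side to -x. Two upright wooden wings 10 mm thick, 89 mm high, reach out from the pin like an open book; the +y one is fixed, 0.60 rad to the +y side of -x. Their rounded front edges slope back: 92 mm from the pin at height 30, 68 mm at 84
- toe (a point): the inner corner of the fixed wing's toe, on its rod's centre line where it turns up. Each wing has a toe like this at the bottom of its front edge: a brass rod 8 mm thick reaching out and slightly up, then turned up by 16 mm along the slope. 16 mm are clear between the wing's front edge and the turned-up end for the 9 mm panel
- wing (a joint): angle of the swinging wing: 0 nearly folded (0.20 rad from the fixed wing), 1.00 fully out at its steel stop pin, pointing 0.60 rad to the -y side of the easel's -x. Grows counter-clockwise from above, away from the fixed wing. Light friction (0.025 N m): it stays where left. Starts at 0.45 to 0.65: shut fingers fit between the wings to push from inside
- wing_edge (a point): middle of the swinging wing's thickness near its sloping front edge, 83 mm from the pin, 50 mm above the bench (solid wood from here inward); turns with the wing, its x axis points to the hinge pin
- seat (a point): fixed frame on the easel: where the brick-red front's own origin and axes come to rest once the wing is fully out. Origin: centre of the panel's underside on the toes; z up along the panel, leaning back 0.35 rad (20 degrees) from vertical; x through its thickness towards the wings; y along its width
- paint_jar: small paint jar, 30 mm across, 34 mm high, origin under its centre; a bystander
- dust_brush: dusting brush lying on the bench, 26 x 150 x 14 mm, long along its y, origin under its centre; a bystander
- rail_rubber: blue and brown track rubber block, 27 x 62 x 19 mm, long along its y, origin under its centre; a bystander

How it is judged:
By the outcome, as a careful person would: the job done as asked, in the order asked, and still so for the second after the job is handed in, with the robot touching nothing.
It also fails if it takes over 53 s, if anything falls off the work surface, if the arm or the gripper's body presses on something with over 40 N, if the wrist force passes 120 N, or if a joint passes its speed limit or range.

ROBOT

A 6-joint arm with a two-finger parallel gripper is mounted at the origin on a cart in front of the work surface, level with it; the furniture and walls round the work are solid. World frame = base frame: x ahead of the robot, y to its left, z up, the work surface at z = 0. Lengths are in m, angles in degrees, forces in N, time in s.
With the tool pointing down it reaches from about 0.4 to 0.825 m from the base axis. Payload 7 kg.
Tool frame: the origin (TCP) lies midway between the tips of the shut fingers; the grasp point (between the pads) lies 19 mm behind it; z points along the fingers, y is the line along which they close (so a half turn about z gives the same grasp; the last joint's range is limited). The gripper opens to 88 mm and grips with 3 to 60 N. Pads are 19 mm wide; open, the fingers measure 130 mm over their backs; the gripper's body (78 mm by 193 mm) begins 47 mm behind the grasp point.
Start: joints at [84.803, 20.546, 0.682, 0, -70.136, -16.507], TCP at [0.25, 0.627, 0.202] pointing down, gripper open.
Joint ranges: [-176.03, 176.03], [-82.01, 121.73], [-58.28, 71.71], [-173.87, 95.51], [-174.79, -0.11], [-173.66, 173.66]. Speed limits (degrees/s): [136.94, 136.94, 172.46, 180, 180, 180].

INTERFACE

Orientations are given as [roll, pitch, yaw] about the fixed x, y, z axes, in that order (R = Rz(yaw) Ry(pitch) Rx(roll)).
In Python, from plant import r gives the robot as it stands. The module is installed in compiled form; this text tells all that it offers.
- The arm moves only by the tool play_rows, never from a script. Its argument "rows" is a list of rows, each an object with "slide": the shift along the tool's x, y, z as a fraction of full scale, a list of three; "delta_rot": the turn, a rotation vector about the tool's x, y, z as a fraction of full scale, a list of three; "fingers": the opening, from -1 (shut) to 1 (fully open). In form: [{"slide": [x, y, z], "delta_rot": [rx, ry, rz], "fingers": fingers}, ...]. A call has 1 to 8 rows; each row shifts and turns the commanded pose from where the row before left it, along the tool's axes as they then stand; what a row does not reach is not made up. Full scale, the value 1, is 0.15 m for a shift and 0.08 rad for a turn. A row lasts 1/8 s, in which the tool goes at most 62.5 mm and 10.7 degrees, less where a joint would pass 70% of its speed; a pose out of reach is approached as far as the arm can. A call with a number of a shift or a turn outside -1 to 1 is refused whole. A call with a gripper value outside its range is refused whole. The fingers move at their own pace and stop on an object; "squeeze" is the grip in N (left out, the last holds). Time passes only in rows, so rows that do not move let the fingers close. It gives the time, the measured TCP pose, the force, the opening and the grip force at its end, in the units of the state.
- r.get_state(): the state, without advancing time (a new reading comes with each control period).
- r.capture(name): name is "scene" or "side" or "wrist"; returns a dict with "image" (480x640x3 uint8, blue, green, red), "fx", "fy", "cx", "cy" (pixels), "distortion" ([k1, k2, p1, p2, k3] as OpenCV has them; the pictures are not rectified), "R" (3x3) and "t" (3): a world point X has camera coordinates R X + t; the wrist camera has in their place "T_tool_cam" (4x4, takes a point from camera to tool coordinates, whose origin is the TCP and whose axes are the flange's). Camera axes: x right, y down, z forward; pixel columns grow to the right and rows downward; lengths in m; the calibration is good to about 2 mm. A picture is of the moment at which its call begins: read the wrist's pose just before it. There is no depth.
- r.close_job(): hands the job in; it is judged then, once.
The state is a dict: "time_s": time; "joints": joint angles; "qd": joint speeds; "joint_torque": joint torques, N m; "tcp_pos": TCP position; "eef_rot": TCP orientation; "contact_force": force on the tool from outside, world axes, zero at the start; "moment": the same for the moment, N m; "gripper_width": finger opening in m; "gripper_force": force on a finger pad.
Only numpy, scipy, OpenCV 4.12 (cv2) and the standard library are available. Lean on these libraries where they do the work, as an engineer would, in place of code of your own. Each camera call takes 0.05 s, during which the arm holds its last target. There are 200 camera calls.

## Working session

There is one attempt and no reset: what is moved stays moved. The work goes in short steps, Python scripts to look and compute and a tool call to move; the robot and the scene stay as the last step left them, time stands still between calls to the robot, and variables do not carry over. Pictures are saved under pics/ and viewed, at most 10 in all, crops included, and the job is handed in when it is done.

Besides the shell and the picture viewer there is one more tool, called after ">>>" in YAML: its name, and indented under it one key for each argument. play_rows: Moves the arm, as the interface text tells. Shift numbers are shares of 0.15 m and turn numbers shares of 0.08 rad, none past 1 either way. Its arguments: {"type":"object","properties":{"rows":{"type":"array"},"squeeze":{"type":"number"}},"required":["rows"]}

```bash
mkdir -p pics; python3 - <<'E'
from plant import r
import cv2,pickle
s=r.get_state();print(s)
for n in("scene","side","wrist"):
    c=r.capture(n);cv2.imwrite(f"pics/{n}0.png",c["image"]);pickle.dump(c,open(f"{n}0.pkl","wb"))
    print(n,{k:v for k,v in c.items() if k!="image"})
E
```

```text
{'time_s': 0.0, 'joints': array([ 8.48036738e+01,  2.05919121e+01,  6.33603281e-01, -1.95365708e-02,
       -7.01372712e+01, -1.65066849e+01]), 'qd': array([-0.06072061,  0.02007608,  0.02467923,  0.06473042,  0.06427374,
       -0.08128059]), 'joint_torque': array([-5.84591580e-04, -5.82714915e+01,  2.93070155e+01,  6.99751407e+00,
        7.01569792e-03, -1.58627681e-04]), 'tcp_pos': array([0.2494497 , 0.62663487, 0.2014179 ]), 'eef_rot': array([ 1.79903141e+02, -9.55074585e-03, -2.17096562e+01]), 'contact_force': array([ 0.29310674, -0.26255162, -0.13570627]), 'moment': array([-0.02024456, -0.01895368,  0.03557035]), 'gripper_force': 0.0, 'gripper_width': 0.08758977697133588}
scene {'fx': 548.2802996910272, 'fy': 548.2802996910272, 'cx': 325.3432939440012, 'cy': 235.12273930654138, 'distortion': array([-0.0871155,  0.       ,  0.       ,  0.       ,  0.       ]), 'R': array([[ 0.46933677, -0.88301649, -0.00220694],
       [-0.58395461, -0.30850411, -0.75088097],
       [ 0.66235943,  0.3537048 , -0.66043387]]), 't': array([-0.26298344,  0.35896759,  0.85802083])}
side {'fx': 568.1
[... 234 characters left out ...]
     [-0.64408943, -0.38128914, -0.66314961],
       [ 0.56320012,  0.35027286, -0.74840801]]), 't': array([-0.30502166,  0.37444153,  1.11790842])}
wrist {'fx': 369.17748526420297, 'fy': 369.17748526420297, 'cx': 318.702421833342, 'cy': 246.2378138314492, 'distortion': array([-0.02336331,  0.        ,  0.        ,  0.        ,  0.        ]), 'T_tool_cam': array([[-1.60385038e-03, -9.63419713e-01, -2.67992322e-01,
         7.22008301e-02],
       [ 9.99998261e-01, -1.80024848e-03,  4.87130654e-04,
         1.45975479e-03],
       [-9.51764044e-04, -2.67991075e-01,  9.63420925e-01,
        -1.82827144e-01],
       [ 0.00000000e+00,  0.00000000e+00,  0.00000000e+00,
         1.00000000e+00]])}
```

View pics/scene0.png

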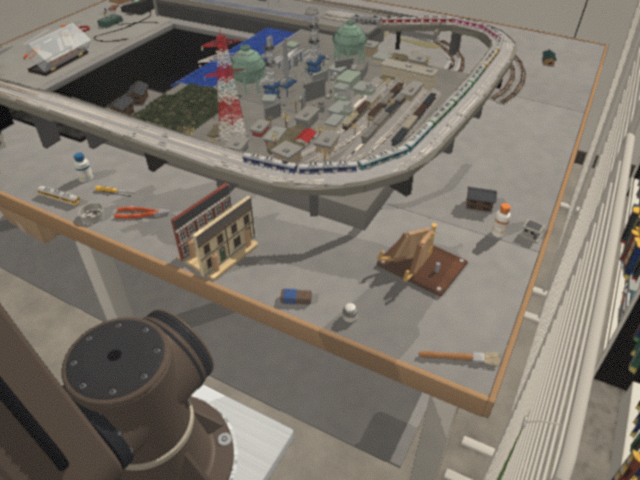

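View pics/side0.png

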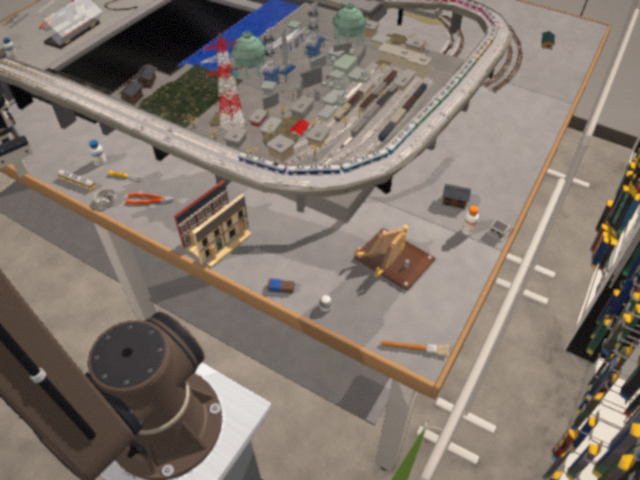

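The scene view shows the rack at about (220,240), with the cream panel nearer the camera and the red one behind it. The easel base is at about (425,265), with corners near (467,262), (440,294) and (378,262). The side view shows the easel at about (397,260) and the rack at about (213,232).

```bash
cat > h.py <<'E'
import numpy as np,cv2,pickle
from scipy.spatial.transform import Rotation as Rn
def toolT(s):
    T=np.eye(4);T[:3,:3]=Rn.from_euler('xyz',s['eef_rot'],degrees=True).as_matrix();T[:3,3]=s['tcp_pos'];return T
def cam(c,s=None):
    "returns R,t world->cam"
    if 'R' in c: return c['R'],np.array(c['t'])
    T=np.linalg.inv(toolT(s)@c['T_tool_cam']);return T[:3,:3],T[:3,3]
def K(c): return np.array([[c['fx'],0,c['cx']],[0,c['fy'],c['cy']],[0,0,1.]])
def rays(c,px,s=None):
    R,t=cam(c,s);u=cv2.undistortPoints(np.array(px,float).reshape(-1,1,2),K(c),c['distortion']).reshape(-1,2)
    d=np.c_[u,np.ones(len(u))]@R;return -R.T@t,d/np.linalg.norm(d,axis=1)[:,None]
def plane(c,px,z,s=None):
    o,d=rays(c,px,s);return o+d*((z-o[2])/d[:,2])[:,None]
def tri(vs):
    "vs list of (c,s,px): one point from many views -> X, residual"
    A=np.zeros((3,3));b=np.zeros(3);L=[]
    for c,s,p in vs:
        o,d=rays(c,[p],s);P=np.eye(3)-np.outer(d[0],d[0]);A+=P;b+=P@o;L.append((P,o))
    X=np.linalg.solve(A,b);return X,[np.linalg.norm(P@(X-o)) for P,o in L]
def proj(c,X,s=None):
    R,t=cam(c,s);return cv2.projectPoints(np.array(X,float).reshape(-1,1,3),cv2.Rodrigues(R)[0],t,K(c),c['distortion'])[0].reshape(-1,2)
def grab(name,tag):
    from plant import r
    s=r.get_state();c=r.capture(name);cv2.imwrite(f"pics/{tag}.png",c['image']);pickle.dump((c,s),open(f"{tag}.pkl","wb"));return c,s
E
python3 - <<'E'
from h import *
np.set_printoptions(precision=3,suppress=True)
sc=pickle.load(open('scene0.pkl','rb'));sd=pickle.load(open('side0.pkl','rb'))
print('easel base',plane(sc,[(467,262),(440,294),(378,262)],.012))
print('side easel',plane(sd,[(436,262),(407,290),(355,258)],.012))
print('pin top',tri([(sc,None,(434,225)),(sd,None,(406,228))]))
print('cream top corners',tri([(sc,None,(253,198)),(sd,None,(245,195))]),tri([(sc,None,(197,238)),(sd,None,(189,226))]))
print('red top',tri([(sc,None,(231,186)),(sd,None,(223,183))]),tri([(sc,None,(173,218)),(sd,None,(177,213))]))
E
python3 -c "
import cv2
for n,b in(('scene',(150,170,500,380)),('side',(150,170,470,360))):
    a=cv2.imread(f'pics/{n}0.png');x,y,X,Y=b
    print(a[y:Y,x:X].shape)
a=cv2.imread('pics/scene0.png');l=cv2.resize(a[180:280,160:270],None,fx=3.6,fy=3.6,interpolation=3);m=cv2.resize(a[210:310,365:475],None,fx=3.6,fy=3.6,interpolation=3)
cv2.imwrite('pics/crop0.png',cv2.hconcat([l,m]))"
```

```text
easel base [[ 0.656 -0.296  0.012]
 [ 0.54  -0.275  0.012]
 [ 0.566 -0.125  0.012]]
side easel [[ 0.65  -0.301  0.012]
 [ 0.538 -0.276  0.012]
 [ 0.561 -0.126  0.012]]
pin top (array([ 0.636, -0.216,  0.1  ]), [np.float64(0.00025545440684281943), np.float64(0.0002554544068429144)])
cream top corners (array([0.525, 0.162, 0.112]), [np.float64(0.002911970696962562), np.float64(0.0029119706969625786)]) (array([0.416, 0.253, 0.047]), [np.float64(0.011635318985642212), np.float64(0.011635318985642133)])
red top (array([0.514, 0.214, 0.135]), [np.float64(0.006321602775173399), np.float64(0.006321602775173445)]) (array([0.398, 0.278, 0.102]), [np.float64(0.00022300715832208103), np.float64(0.0002230071583218423)])
(210, 350, 3)
(190, 320, 3)
```

View pics/crop0.png

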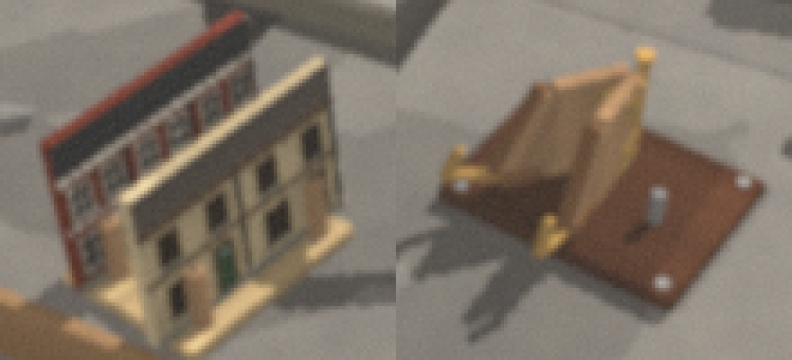

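The crops show both windowed faces towards the robot, with brick-red in the far slot. The wings open towards the robot's left. Easel: pin at about (0.637,-0.214), yaw about -10°. I'll now move over the rack for a close view.

>>> play_rows:
  rows:
    - {"slide": [0.285, 0.2425, -0.05], "delta_rot": [0, 0, 0], "fingers": 1}
    - {"slide": [0.285, 0.2425, -0.05], "delta_rot": [0, 0, 0], "fingers": 1}
    - {"slide": [0.285, 0.2425, -0.05], "delta_rot": [0, 0, 0], "fingers": 1}
    - {"slide": [0.285, 0.2425, -0.05], "delta_rot": [0, 0, 0], "fingers": 1}
    - {"slide": [0.285, 0.2425, -0.05], "delta_rot": [0, 0, 0], "fingers": 1}
    - {"slide": [0.285, 0.2425, -0.05], "delta_rot": [0, 0, 0], "fingers": 1}
    - {"slide": [0.285, 0.2425, -0.05], "delta_rot": [0, 0, 0], "fingers": 1}
    - {"slide": [0.285, 0.2425, -0.05], "delta_rot": [0, 0, 0], "fingers": 1}

```text
time_s: 1.15
tcp_pos: [0.4602, 0.2285, 0.2627]
eef_rot: [-180.0, -0.0, -21.7]
contact_force: [1.1, 0.3, -0.1]
gripper_width: 0.0876
gripper_force: 0.0
```

>>> play_rows:
  rows:
    - {"slide": [0, 0, 0], "delta_rot": [0, 0, 1], "fingers": 1}
    - {"slide": [0, 0, 0], "delta_rot": [0, 0, 1], "fingers": 1}
    - {"slide": [0, 0, 0], "delta_rot": [0, 0, 1], "fingers": 1}
    - {"slide": [0, 0, 0], "delta_rot": [0, 0, 1], "fingers": 1}
    - {"slide": [0, 0, 0], "delta_rot": [0, 0, 0], "fingers": 0}
    - {"slide": [0, 0, 0], "delta_rot": [0, 0, 0], "fingers": -1}

```text
time_s: 1.9
tcp_pos: [0.4597, 0.2303, 0.2622]
eef_rot: [180.0, 0.0, -39.9]
contact_force: [-0.8, 0.5, -0.1]
gripper_width: 0.0727
gripper_force: 0.0
```

```bash
python3 -c "
from h import *
c,s=grab('wrist','w1');print(s['tcp_pos'],s['eef_rot'])"
```

```text
[0.45966421 0.23025023 0.26224618] [ 1.79985972e+02  3.42861264e-03 -3.99358687e+01]
```

View pics/w1.png

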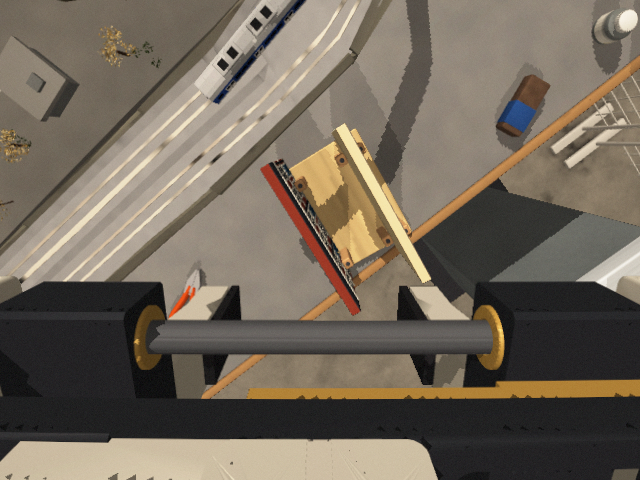

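The wrist view shows the red top strip from about (268,165) to (355,311), the cream strip to its right, and the viaduct at upper left, close behind the red panel. I'll measure the strips.

```bash
cat >> h.py <<'E'
def strip(c,s,lo,hi,box,z,n=1):
    "min-area rectangle of the biggest blob in an HSV range, on plane z: centre, length, width, long-axis angle (deg)"
    hsv=cv2.cvtColor(c['image'],cv2.COLOR_BGR2HSV);m=cv2.inRange(hsv,lo,hi);k=np.zeros_like(m);x,y,X,Y=box;k[y:Y,x:X]=m[y:Y,x:X]
    k=cv2.morphologyEx(k,cv2.MORPH_CLOSE,np.ones((3,3)))
    b=max(cv2.findContours(k,cv2.RETR_EXTERNAL,cv2.CHAIN_APPROX_NONE)[0],key=cv2.contourArea)
    W=plane(c,b.reshape(-1,2),z,s)[:,:2]
    (cx,cy),(w,h),a=cv2.minAreaRect((W*1000).astype(np.float32))
    if w<h:w,h,a=h,w,a+90
    return np.r_[cx,cy,w,h,a],b.reshape(-1,2)
E
python3 - <<'E'
from h import *
np.set_printoptions(precision=2,suppress=True)
c,s=pickle.load(open('w1.pkl','rb'))
hsv=cv2.cvtColor(c['image'],cv2.COLOR_BGR2HSV)
for p in[(272,178),(310,240),(350,303),(380,200),(415,260)]:print(p,hsv[p[1],p[0]],c['image'][p[1],p[0]])
o,_=rays(c,[(0,0)],s);print('cam',o)
for z in(.12,.125,.13):
    print(z,strip(c,s,(0,140,70),(9,255,255),(240,140,380,325),z)[0],strip(c,s,(10,60,140),(30,200,255),(330,110,440,295),z)[0])
E
```

```text
(272, 178) [  4 192 158] [ 39  55 158]
(310, 240) [  4 191 160] [ 40  56 160]
(350, 303) [  5 196 161] [ 37  59 161]
(380, 200) [ 24  78 245] [170 229 245]
(415, 260) [ 23  79 244] [168 227 244]
cam [0.51 0.18 0.45]
0.12 [450.78 243.24 161.93   8.83 170.98] [460.11 202.25 105.45  50.15 170.48]
0.125 [451.76 242.3  159.44   8.7  170.98] [460.95 201.95 103.83  49.38 170.48]
0.13 [452.74 241.37 156.95   8.56 170.98] [461.79 201.65 102.21  48.6  170.48]
```

>>> play_rows:
  rows:
    - {"slide": [-0.25, 0, 0], "delta_rot": [0, 0, 0], "fingers": -0.1}
    - {"slide": [-0.25, 0, 0], "delta_rot": [0, 0, 0], "fingers": -0.1}
    - {"slide": [0, -0.3, 0], "delta_rot": [0, 0, 0], "fingers": -0.1}
    - {"slide": [0, 0, 0], "delta_rot": [0, 0, 0], "fingers": -0.1}
    - {"slide": [0, 0, 0], "delta_rot": [0, 0, 0], "fingers": -0.1}

```text
time_s: 2.58
tcp_pos: [0.4311, 0.3127, 0.2619]
eef_rot: [179.9, -0.0, -40.0]
contact_force: [0.0, -0.0, 0.2]
gripper_width: 0.0392
gripper_force: 0.0
```

```bash
python3 -c "
from h import *
np.set_printoptions(precision=2,suppress=True)
c,s=grab('wrist','w2');print(s['tcp_pos'],s['eef_rot'],rays(c,[(0,0)],s)[0])
for z in(.12,.125,.13):
    print(z,strip(c,s,(0,140,70),(9,255,255),(180,50,460,300),z)[0])"
```

```text
[0.43 0.31 0.26] [179.94  -0.   -40.01] [0.49 0.27 0.44]
0.12 [451.48 244.87 161.8   15.16 171.01]
0.125 [452.01 245.18 159.31  14.92 171.01]
0.13 [452.55 245.49 156.82  14.69 171.01]
```

View pics/w2.png

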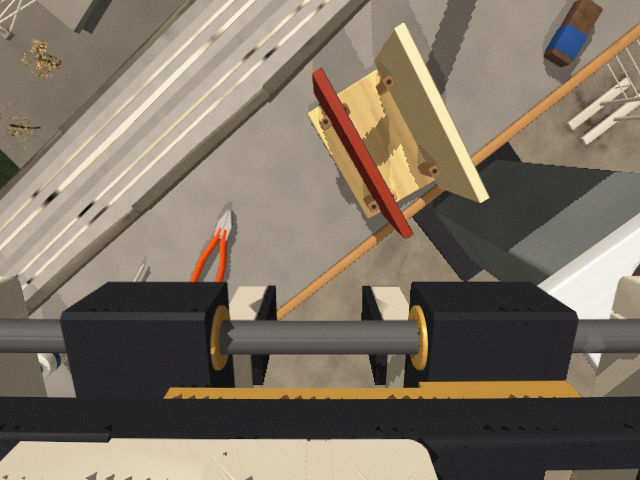

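W2 shows the red strip from about (318,72) to (408,235), with the plain back visible to its left. A viaduct joint notch is at (268,92), which matches W1 (222,192). I'll check heights by triangulating.

```bash
python3 - <<'E'
from h import *
np.set_printoptions(precision=4,suppress=True)
c1,s1=pickle.load(open('w1.pkl','rb'));c2,s2=pickle.load(open('w2.pkl','rb'))
print('viaduct',tri([(c1,s1,(222,192)),(c2,s2,(268,92))]))
B=[]
for c,s,box in((c1,s1,(240,140,380,325)),(c2,s2,(180,50,460,300))):
    _,b=strip(c,s,(0,140,70),(9,255,255),box,.125)
    q=cv2.boxPoints(cv2.minAreaRect(b.astype(np.float32)));B.append(q);print(q)
def face(q): # right-hand (face side) corners: top, bottom
    q=q[np.argsort(q[:,1])];return [max(q[:2],key=lambda p:p[0]),max(q[2:],key=lambda p:p[0])]
for a,b in zip(face(B[0]),face(B[1])):print('face top corner',tri([(c1,s1,a),(c2,s2,b)]))
E
```

```text
viaduct (array([0.5383, 0.2688, 0.1404]), [np.float64(0.002132704447212217), np.float64(0.0021327044472122417)])
[[259.4831 168.573 ]
 [267.8427 163.3483]
 [359.9775 310.764 ]
 [351.618  315.9887]]
[[304.9157  76.4076]
 [320.7504  67.5817]
 [413.3389 233.6963]
 [397.5042 242.5222]]
face top corner (array([0.5297, 0.2256, 0.1249]), [np.float64(0.00015652952299556716), np.float64(0.00015652952299563674)])
face top corner (array([0.3729, 0.25  , 0.1266]), [np.float64(0.00025789905628801317), np.float64(0.0002578990562880046)])
```

Top height comes out at 0.1255 and the length at 159 mm, both consistent with the text. The brick front's centre is at (0.452, 0.242) with rack yaw 81°, so the grasp yaw is -9°. Next I'll plan the move to look at the easel.

```bash
cat >> h.py <<'E'
def plan(P0,E0,P1,E1,n):
    "n rows straight/slerp from pose 0 to 1: prints slide & delta_rot shares in tool axes"
    R0=Rn.from_euler('xyz',E0,degrees=True);R1=Rn.from_euler('xyz',E1,degrees=True)
    w=(R0.inv()*R1).as_rotvec()/n;d=(np.array(P1)-np.array(P0))/n
    print('rot',np.round(w/.08,3),'mm/row',round(1000*np.linalg.norm(d),1))
    for i in range(n):
        R=R0*Rn.from_rotvec(w*i);print(i,np.round(R.inv().apply(d)/.15,3).tolist())
def now():
    from plant import r
    s=r.get_state();return s['tcp_pos'],s['eef_rot']
E
python3 -c "
from h import *
plan(*now(),[.614,-.13,.26],[180,0,-100],14)"
```

```text
rot [ 0.001 -0.     0.935] mm/row 34.2
0 [0.202, 0.105, 0.001]
1 [0.21, 0.09, 0.001]
2 [0.216, 0.074, 0.001]
3 [0.221, 0.058, 0.001]
4 [0.224, 0.041, 0.001]
5 [0.227, 0.024, 0.001]
6 [0.228, 0.007, 0.001]
7 [0.228, -0.01, 0.001]
8 [0.226, -0.027, 0.001]
9 [0.224, -0.044, 0.001]
10 [0.22, -0.06, 0.001]
11 [0.215, -0.077, 0.001]
12 [0.208, -0.092, 0.001]
13 [0.201, -0.108, 0.001]
```

>>> play_rows:
  rows:
    - {"slide": [0.202, 0.105, 0], "delta_rot": [0, 0, 0.935], "fingers": -1}
    - {"slide": [0.21, 0.09, 0], "delta_rot": [0, 0, 0.935], "fingers": -1}
    - {"slide": [0.216, 0.074, 0], "delta_rot": [0, 0, 0.935], "fingers": -1}
    - {"slide": [0.221, 0.058, 0], "delta_rot": [0, 0, 0.935], "fingers": -1}
    - {"slide": [0.224, 0.041, 0], "delta_rot": [0, 0, 0.935], "fingers": -1}
    - {"slide": [0.227, 0.024, 0], "delta_rot": [0, 0, 0.935], "fingers": -1}
    - {"slide": [0.228, 0.007, 0], "delta_rot": [0, 0, 0.935], "fingers": -1}

```text
time_s: 3.5
tcp_pos: [0.5227, 0.0899, 0.2629]
eef_rot: [-179.9, 0.0, -70.2]
contact_force: [-0.4, 0.6, -0.1]
gripper_width: 0.0005
gripper_force: 0.0
```

>>> play_rows:
  rows:
    - {"slide": [0.228, -0.01, 0], "delta_rot": [0, 0, 0.935], "fingers": -1}
    - {"slide": [0.226, -0.027, 0], "delta_rot": [0, 0, 0.935], "fingers": -1}
    - {"slide": [0.224, -0.044, 0], "delta_rot": [0, 0, 0.935], "fingers": -1}
    - {"slide": [0.22, -0.06, 0], "delta_rot": [0, 0, 0.935], "fingers": -1}
    - {"slide": [0.215, -0.077, 0], "delta_rot": [0, 0, 0.935], "fingers": -1}
    - {"slide": [0.208, -0.092, 0], "delta_rot": [0, 0, 0.935], "fingers": -1}
    - {"slide": [0.201, -0.108, 0], "delta_rot": [0, 0, 0.935], "fingers": -1}
    - {"slide": [0, 0, 0], "delta_rot": [0, 0, 0], "fingers": -1}

```text
time_s: 4.5
tcp_pos: [0.614, -0.1319, 0.2621]
eef_rot: [180.0, -0.0, -100.2]
contact_force: [-0.4, -0.6, -0.3]
gripper_width: 0.0005
gripper_force: 0.0
```

```bash
python3 -c "
from h import *
c,s=grab('wrist','w3');print(s['tcp_pos'],s['eef_rot'],s['joints'])"
```

```text
[ 0.61398519 -0.13188375  0.26205352] [ 1.79966090e+02 -1.93090921e-02 -1.00232297e+02] [ 5.66671290e+00  1.44070770e+01 -2.38702993e-01  9.59111138e-03
 -7.53921225e+01 -1.59014374e+01]
```

View pics/w3.png

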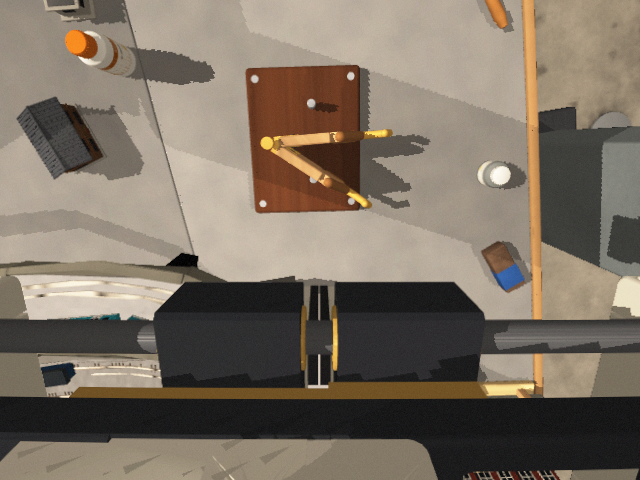

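W3 shows the easel base with corners (248,68), (359,66), (361,212) and (256,213), and the pin top at (268,144). The swinging wing runs to its toe tip at (390,132) and the fixed wing to its toe tip at (368,205). The stop pin is at (311,103).

```bash
cat > easel.py <<'E'
from h import *
def base(c,s,box,z=.012):
    hsv=cv2.cvtColor(c['image'],cv2.COLOR_BGR2HSV);m=cv2.inRange(hsv,(3,110,25),(12,230,125));k=np.zeros_like(m);x,y,X,Y=box;k[y:Y,x:X]=m[y:Y,x:X]
    k=cv2.morphologyEx(k,cv2.MORPH_OPEN,np.ones((3,3)))
    pts=np.vstack([b.reshape(-1,2) for b in cv2.findContours(k,cv2.RETR_EXTERNAL,cv2.CHAIN_APPROX_NONE)[0] if cv2.contourArea(b)>60])
    W=plane(c,pts,z,s)[:,:2]*1000;q=cv2.boxPoints(cv2.minAreaRect(W.astype(np.float32)));return cv2.minAreaRect(W.astype(np.float32)),q
E
python3 - <<'E'
from easel import *
np.set_printoptions(precision=2,suppress=True)
c,s=pickle.load(open('w3.pkl','rb'))
print(base(c,s,(230,50,375,225)))
print('pin',plane(c,[(268,144)],.096,s)*1000)
print('tips',plane(c,[(390,132),(368,205)],.035,s)*1000)
print('screws',plane(c,[(254.5,79),(351,76.5),(351,201),(263,204)],.013,s)*1000)
plan(*now(),[.56,-.17,.20],[180,0,-100],3)
E
```

```text
(((615.6185913085938, -209.45391845703125), (157.83753967285156, 122.86861419677734), 81.25798797607422), array([[ 542.9 , -278.12],
       [ 664.34, -296.79],
       [ 688.33, -140.79],
       [ 566.89, -122.11]], dtype=float32))
pin [[ 646.02 -212.7    96.  ]]
tips [[ 523.56 -203.04   35.  ]
 [ 558.01 -129.72   35.  ]]
screws [[ 656.65 -284.06   13.  ]
 [ 553.38 -267.72   13.  ]
 [ 574.69 -133.98   13.  ]
 [ 677.18 -149.07   13.  ]]
rot [ 0.   -0.   -0.01] mm/row 30.3
0 [0.107, 0.102, 0.138]
1 [0.107, 0.102, 0.138]
2 [0.106, 0.102, 0.138]
```

Easel: origin at about (0.647,-0.2135), yaw about -8.8°. The swinging wing is at about 175° in world, a joint angle of about 0.47, which is within the stated range. I'll move above the gap between the wings.

```bash
python3 -c "
from h import *
plan(*now(),[.5703,-.1793,.19],[180,0,-114],4)"
```

```text
rot [ 0.001 -0.     0.756] mm/row 24.3
0 [0.092, 0.057, 0.12]
1 [0.096, 0.051, 0.12]
2 [0.098, 0.045, 0.12]
3 [0.101, 0.039, 0.12]
```

>>> play_rows:
  rows:
    - {"slide": [0.092, 0.057, 0.12], "delta_rot": [0, 0, 0.755], "fingers": -1}
    - {"slide": [0.096, 0.051, 0.12], "delta_rot": [0, 0, 0.755], "fingers": -1}
    - {"slide": [0.098, 0.045, 0.12], "delta_rot": [0, 0, 0.755], "fingers": -1}
    - {"slide": [0.101, 0.039, 0.12], "delta_rot": [0, 0, 0.755], "fingers": -1}
    - {"slide": [0, 0, 0], "delta_rot": [0, 0, 0], "fingers": -1}

```text
time_s: 5.18
tcp_pos: [0.5694, -0.178, 0.1897]
eef_rot: [179.9, -0.0, -113.9]
contact_force: [0.6, 0.2, 0.6]
gripper_width: 0.0007
gripper_force: 0.0
```

```bash
python3 -c "
from h import *
c,s=grab('wrist','w4');print(s['tcp_pos'],s['eef_rot'])
cv2.imwrite('pics/w4c.png',cv2.resize(c['image'][60:320,150:490],None,fx=2.3,fy=2.3,interpolation=3))"
```

```text
[ 0.56936714 -0.17798081  0.18967284] [ 1.79890221e+02 -2.45074473e-02 -1.13862611e+02]
```

View pics/w4c.png

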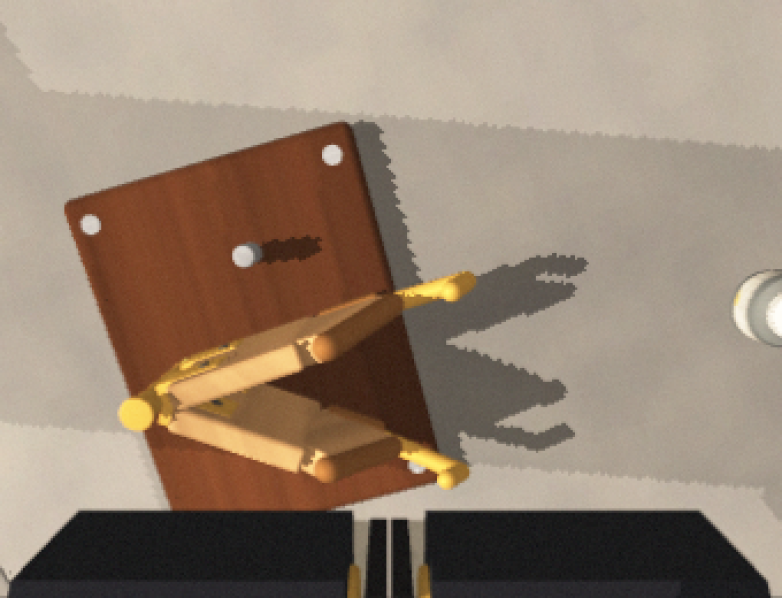

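The W4 crop shows the pin top at crop (136,414), the swinging toe tip at (455,290) and the fixed toe tip at (455,477). The front edges of both wings are visible.

```bash
python3 - <<'E'
from easel import *
np.set_printoptions(precision=4,suppress=True)
c3,s3=pickle.load(open('w3.pkl','rb'));c4,s4=pickle.load(open('w4.pkl','rb'))
f=lambda x,y:(150+(x+.5)/2.3-.5,60+(y+.5)/2.3-.5)
print('pin',tri([(c3,s3,(268,144)),(c4,s4,f(136,414))]))
print('fix toe',tri([(c3,s3,(366.5,204)),(c4,s4,f(455,477))]))
print('sw toe',tri([(c3,s3,(388.5,132.5)),(c4,s4,f(455,290))]))
S3=[(254.5,79),(351,76.5)];S4=[f(90,225),f(332,155)]
for a,b in zip(S3,S4):print('screw',tri([(c3,s3,a),(c4,s4,b)]),plane(c4,[b],.013,s4))
print('stop top',tri([(c3,s3,(311,103)),(c4,s4,f(241,255))]))
print('wing top corner edges fix,sw',plane(c4,[f(325,467),f(322,347)],.086,s4))
plan(*now(),[.5703,-.1793,.058],[180,0,-114],3)
E
```

```text
pin (array([ 0.6468, -0.2136,  0.0934]), [np.float64(0.0009135935459514944), np.float64(0.0009135935459515005)])
fix toe (array([ 0.5601, -0.1324,  0.0432]), [np.float64(0.0002482166982662821), np.float64(0.0002482166982663684)])
sw toe (array([ 0.5304, -0.2037,  0.0598]), [np.float64(0.0009951614739989974), np.float64(0.0009951614739989565)])
screw (array([ 0.6566, -0.284 ,  0.0144]), [np.float64(0.00021293956098306132), np.float64(0.00021293956098303505)]) [[ 0.6571 -0.2844  0.013 ]]
screw (array([ 0.5538, -0.268 ,  0.0144]), [np.float64(0.0005329014128397299), np.float64(0.0005329014128398113)]) [[ 0.5541 -0.2685  0.013 ]]
stop top (array([ 0.6012, -0.2472,  0.0346]), [np.float64(0.0006354527353966744), np.float64(0.0006354527353965855)])
wing top corner edges fix,sw [[ 0.598  -0.1691  0.086 ]
 [ 0.5807 -0.2085  0.086 ]]
rot [ 0.    -0.     0.015] mm/row 44.3
0 [0.003, -0.001, 0.295]
1 [0.003, -0.001, 0.295]
2 [0.003, -0.001, 0.295]
```

Everything agrees: the pin is at (0.6468,-0.2136,0.093) and the fixed toe is at 136.9°, r 119 mm. I'll descend between the wings.

>>> play_rows:
  rows:
    - {"slide": [0.003, 0, 0.295], "delta_rot": [0, 0, 0], "fingers": -1}
    - {"slide": [0.003, 0, 0.295], "delta_rot": [0, 0, 0], "fingers": -1}
    - {"slide": [0.003, 0, 0.295], "delta_rot": [0, 0, 0], "fingers": -1}
    - {"slide": [0, 0, 0], "delta_rot": [0, 0, 0], "fingers": -1}

```text
time_s: 5.72
tcp_pos: [0.569, -0.1787, 0.0556]
eef_rot: [179.7, -0.1, -113.8]
contact_force: [-0.4, 0.1, 0.4]
gripper_width: 0.0003
gripper_force: 0.0
```

>>> play_rows:
  rows:
    - {"slide": [0.042, -0.0016, 0], "delta_rot": [0, 0, -0.935], "fingers": -1}
    - {"slide": [0.042, -0.0016, 0], "delta_rot": [0, 0, -0.935], "fingers": -1}
    - {"slide": [0.042, -0.0016, 0], "delta_rot": [0, 0, -0.935], "fingers": -1}
    - {"slide": [0.042, -0.0016, 0], "delta_rot": [0, 0, -0.935], "fingers": -1}
    - {"slide": [0.042, -0.0016, 0], "delta_rot": [0, 0, -0.935], "fingers": -1}
    - {"slide": [0.042, -0.0016, 0], "delta_rot": [0, 0, -0.935], "fingers": -1}
    - {"slide": [0.042, -0.0016, 0], "delta_rot": [0, 0, -0.935], "fingers": -1}

```text
time_s: 6.6
tcp_pos: [0.5663, -0.2226, 0.0611]
eef_rot: [-179.8, -0.1, -83.6]
contact_force: [-0.7, 1.0, 0.1]
gripper_width: 0.0002
gripper_force: 0.3
```

>>> play_rows:
  rows:
    - {"slide": [0.042, -0.0016, 0], "delta_rot": [0, 0, -0.935], "fingers": -1}
    - {"slide": [0.028, -0.001, 0], "delta_rot": [0, 0, -0.623], "fingers": -1}
    - {"slide": [0, 0, 0], "delta_rot": [0, 0, 0], "fingers": -1}

```text
time_s: 6.98
tcp_pos: [0.5678, -0.2331, 0.0605]
eef_rot: [-179.8, -0.1, -76.7]
contact_force: [0.9, 0.1, 1.3]
gripper_width: 0.0001
gripper_force: 0.3
```

>>> play_rows:
  rows:
    - {"slide": [0.012, 0, 0], "delta_rot": [0, 0, -0.2], "fingers": -1}
    - {"slide": [0, 0, 0], "delta_rot": [0, 0, 0], "fingers": -1}

```text
time_s: 7.22
tcp_pos: [0.5667, -0.2345, 0.0585]
eef_rot: [-179.9, -0.0, -75.8]
contact_force: [-1.0, 0.8, 2.6]
gripper_width: 0.0002
gripper_force: 1.4
```

>>> play_rows:
  rows:
    - {"slide": [0.012, 0, 0], "delta_rot": [0, 0, -0.2], "fingers": -1}
    - {"slide": [0, 0, 0], "delta_rot": [0, 0, 0], "fingers": -1}

```text
time_s: 7.48
tcp_pos: [0.5656, -0.2362, 0.0575]
eef_rot: [179.9, 0.0, -74.9]
contact_force: [-4.3, 3.1, 4.8]
gripper_width: 0.0004
gripper_force: 2.9
```

>>> play_rows:
  rows:
    - {"slide": [0.012, 0, 0], "delta_rot": [0, 0, 0], "fingers": -1}
    - {"slide": [0, 0, 0], "delta_rot": [0, 0, 0], "fingers": -1}

```text
time_s: 7.72
tcp_pos: [0.5652, -0.238, 0.0572]
eef_rot: [179.8, 0.1, -74.9]
contact_force: [-6.0, 2.5, 5.3]
gripper_width: 0.0003
gripper_force: 3.2
```

>>> play_rows:
  rows:
    - {"slide": [0.012, 0, 0], "delta_rot": [0, 0, 0], "fingers": -1}
    - {"slide": [0, 0, 0], "delta_rot": [0, 0, 0], "fingers": -1}

```text
time_s: 7.98
tcp_pos: [0.5655, -0.2398, 0.057]
eef_rot: [179.8, 0.1, -74.9]
contact_force: [-5.0, 1.9, 5.2]
gripper_width: 0.0002
gripper_force: 3.2
```

The force has stopped growing and points outward and up, so the finger may be riding on the rounded edge. I'll look.

```bash
python3 -c "
from h import *
c,s=grab('wrist','w5');d,_=grab('side','s5')
a=cv2.resize(c['image'][60:320,150:490],(510,390),interpolation=3)
b=cv2.resize(d['image'][205:305,330:450],(288,240),interpolation=3)
k=np.zeros((390,798,3),np.uint8);k[:,:510]=a;k[:240,510:]=b;cv2.imwrite('pics/w5c.png',k)"
```

```text
(no output)
```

View pics/w5c.png

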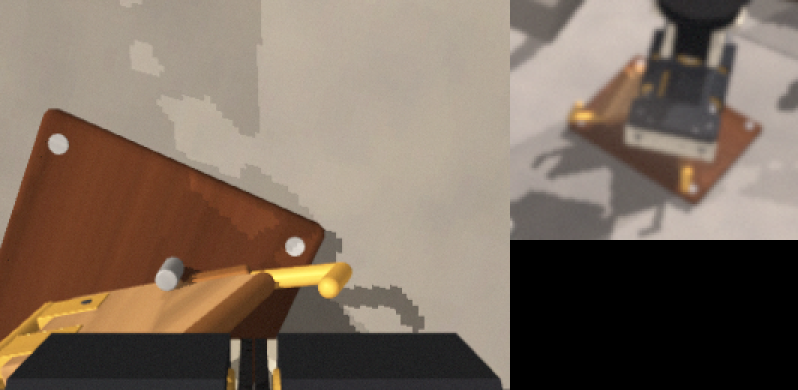

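W5 shows the wing up against, or nearly against, the stop pin at crop (172,273), with the toe tip at crop (335,280). I'll check its angle.

```bash
python3 - <<'E'
from h import *
c,s=pickle.load(open('w5.pkl','rb'))
for p,z in(((340,272),.045),((332,288),.045)):
    X=plane(c,[(150+p[0]/1.5,60+p[1]/1.5)],z,s)[0];d=X[:2]-[.6468,-.2136];print(X,np.hypot(*d),np.degrees(np.arctan2(d[1],d[0]))%360)
# stop pin and wing outer base edge
X=plane(c,[(150+172/1.5,60+270/1.5)],.034,s)[0];print('stop',X)
E
```

```text
[ 0.53973943 -0.2694929   0.045     ] 0.12077243565556176 207.56762355155772
[ 0.54076374 -0.26293177  0.045     ] 0.11695003768313054 204.94949583619456
stop [ 0.59981857 -0.25129433  0.034     ]
```

>>> play_rows:
  rows:
    - {"slide": [-0.1, 0.02, 0], "delta_rot": [0, 0, 0], "fingers": -1}
    - {"slide": [0, 0, -0.3], "delta_rot": [0, 0, 0], "fingers": -1}
    - {"slide": [0, 0, -0.4], "delta_rot": [0, 0, 0], "fingers": -1}
    - {"slide": [-0.2, 0, -0.1], "delta_rot": [0, 0, 0], "fingers": -0.1}
    - {"slide": [-0.2, 0, 0], "delta_rot": [0, 0, 0], "fingers": -0.1}
    - {"slide": [0, 0, 0], "delta_rot": [0, 0, 0], "fingers": -0.1}

```text
time_s: 8.82
tcp_pos: [0.545, -0.1665, 0.1782]
eef_rot: [-179.9, -0.0, -74.8]
contact_force: [0.5, -0.0, 0.4]
gripper_width: 0.0254
gripper_force: 0.0
```

```bash
python3 -c "
from h import *
c,s=grab('wrist','w6');print(s['tcp_pos'],s['eef_rot'])
print(proj(c,[.6468,-.2136,.0934],s))
cv2.imwrite('pics/w6c.png',cv2.resize(c['image'][20:300,170:500],None,fx=2.1,fy=2.1,interpolation=3))"
```

```text
[ 0.54503581 -0.16647705  0.17815817] [-1.79898555e+02 -6.07002883e-03 -7.47888763e+01]
[[195.38642619 146.24201708]]
```

View pics/w6c.png

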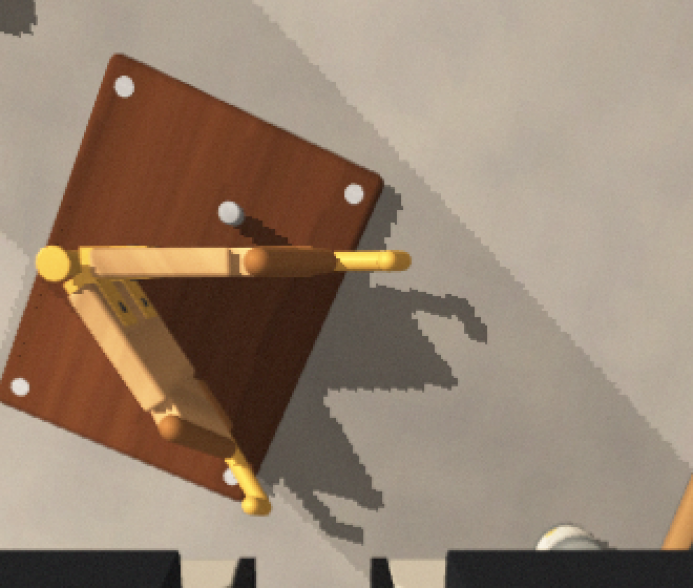

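W6 shows the swinging toe tip at crop (400,261), the fixed toe tip at (257,503), the pin at (53,264) and the stop pin at (230,212). There may be a gap to the stop, so I'll compute the wing angle.

```bash
python3 - <<'E'
from h import *
np.set_printoptions(precision=4,suppress=True)
c,s=pickle.load(open('w6.pkl','rb'))
f=lambda x,y:(170+(x+.5)/2.1-.5,20+(y+.5)/2.1-.5)
P=plane(c,[f(53,264)],.0934,s)[0];print('pin',P)
P=np.array([.6468,-.2136])
for n,p,z in(('sw toe',(400,261),.043),('fix toe',(257,504),.043),('sw edge top',(258,262),.084),('fix edge top',(172,427),.084),('stop',(230,212),.0346),('stop base',(245,222),.012)):
    X=plane(c,[f(*p)],z,s)[0];d=X[:2]-P;print(n,X,np.hypot(*d),np.degrees(np.arctan2(d[1],d[0]))%360)
E
```

```text
pin [ 0.6472 -0.2141  0.0934]
sw toe [ 0.5302 -0.2465  0.043 ] 0.12113202330930078 195.76032649320302
fix toe [ 0.5604 -0.1338  0.043 ] 0.11757442562732001 137.28362731342878
sw edge top [ 0.5817 -0.2322  0.084 ] 0.06773909385353874 195.96549469491893
fix edge top [ 0.5979 -0.1677  0.084 ] 0.06711860142254847 136.82623831803207
stop [ 0.6005 -0.2472  0.0346] 0.05716835303045566 215.95662801669567
stop base [ 0.5959 -0.2455  0.012 ] 0.060062074209219087 212.11037332274915
```

The wing is now at 195.9° rather than 205.6°. The fingertip was in front of the sloping edge and dragged the wing by friction, so it came back as I withdrew. I'll push again, closer to the pin and against the flat inner side.

```bash
python3 -c "
from h import *
plan(*now(),[.5718,-.2052,.15],[180,0,-65],3)
plan([.5718,-.2052,.15],[180,0,-65],[.5718,-.2052,.055],[180,0,-65],2)"
```

```text
rot [-0.005 -0.002 -0.713] mm/row 18.0
0 [0.097, -0.035, 0.062]
1 [0.099, -0.029, 0.062]
2 [0.1, -0.024, 0.062]
rot [0. 0. 0.] mm/row 47.5
0 [-0.0, -0.0, 0.317]
1 [-0.0, -0.0, 0.317]
```

>>> play_rows:
  rows:
    - {"slide": [0.097, -0.035, 0.062], "delta_rot": [0, 0, -0.713], "fingers": -1}
    - {"slide": [0.099, -0.029, 0.062], "delta_rot": [0, 0, -0.713], "fingers": -1}
    - {"slide": [0.1, -0.024, 0.062], "delta_rot": [0, 0, -0.713], "fingers": -1}
    - {"slide": [0, 0, 0], "delta_rot": [0, 0, 0], "fingers": -1}
    - {"slide": [0, 0, 0.317], "delta_rot": [0, 0, 0], "fingers": -1}
    - {"slide": [0, 0, 0.317], "delta_rot": [0, 0, 0], "fingers": -1}
    - {"slide": [0, 0, 0], "delta_rot": [0, 0, 0], "fingers": -1}

```text
time_s: 9.75
tcp_pos: [0.5687, -0.206, 0.0515]
eef_rot: [179.7, 0.2, -65.2]
contact_force: [0.5, -0.1, 1.3]
gripper_width: 0.0003
gripper_force: 0.0
```

>>> play_rows:
  rows:
    - {"slide": [0.07, 0, 0], "delta_rot": [0, 0, 0], "fingers": -1}
    - {"slide": [0.06, 0, 0], "delta_rot": [0, 0, 0], "fingers": -1}
    - {"slide": [0, 0, 0], "delta_rot": [0, 0, 0], "fingers": -1}

```text
time_s: 10.12
tcp_pos: [0.5812, -0.2249, 0.0562]
eef_rot: [-179.9, -0.1, -65.2]
contact_force: [0.2, 0.9, 0.7]
gripper_width: 0.0008
gripper_force: 0.0
```

>>> play_rows:
  rows:
    - {"slide": [0.02, 0, 0], "delta_rot": [0, 0, 0], "fingers": -1}
    - {"slide": [0, 0, 0], "delta_rot": [0, 0, 0], "fingers": -1}

```text
time_s: 10.38
tcp_pos: [0.5813, -0.2266, 0.055]
eef_rot: [-180.0, -0.0, -65.1]
contact_force: [0.8, 1.1, 0.9]
gripper_width: 0.0004
gripper_force: 0.3
```

>>> play_rows:
  rows:
    - {"slide": [0.015, 0, 0], "delta_rot": [0, 0, 0], "fingers": -1}
    - {"slide": [0, 0, 0], "delta_rot": [0, 0, 0], "fingers": -1}

```text
time_s: 10.62
tcp_pos: [0.5814, -0.2272, 0.0547]
eef_rot: [180.0, 0.1, -65.1]
contact_force: [-3.3, 9.4, 6.2]
gripper_width: 0.0004
gripper_force: 4.9
```

>>> play_rows:
  rows:
    - {"slide": [0.008, 0, 0], "delta_rot": [0, 0, 0], "fingers": -1}
    - {"slide": [0, 0, 0], "delta_rot": [0, 0, 0], "fingers": -1}

```text
time_s: 10.88
tcp_pos: [0.5814, -0.2274, 0.0547]
eef_rot: [180.0, 0.2, -65.1]
contact_force: [-5.5, 13.5, 8.4]
gripper_width: 0.0007
gripper_force: 7.2
```

>>> play_rows:
  rows:
    - {"slide": [-0.02, 0, 0], "delta_rot": [0, 0, 0], "fingers": -1}
    - {"slide": [-0.08, 0, 0], "delta_rot": [0, 0, 0], "fingers": -1}
    - {"slide": [0, 0, 0], "delta_rot": [0, 0, 0], "fingers": -1}
    - {"slide": [0, 0, -0.3], "delta_rot": [0, 0, 0], "fingers": -1}
    - {"slide": [0, 0, -0.4], "delta_rot": [0, 0, 0], "fingers": -1}
    - {"slide": [-0.25, 0, -0.2], "delta_rot": [0, 0, 0], "fingers": -1}
    - {"slide": [-0.1, 0, 0], "delta_rot": [0, 0, 0], "fingers": -1}
    - {"slide": [0, 0, 0], "delta_rot": [0, 0, 0], "fingers": -0.1}

```text
time_s: 11.88
tcp_pos: [0.5536, -0.1679, 0.1895]
eef_rot: [-180.0, 0.0, -65.0]
contact_force: [-0.6, -0.7, 0.2]
gripper_width: 0.0058
gripper_force: 0.0
```

```bash
python3 -c "
from h import *
np.set_printoptions(precision=4,suppress=True)
c,s=grab('wrist','w7');print(s['tcp_pos'],s['eef_rot'])
# yellow-brass toe tips: expected pixels, and farthest brass blob centroids
P=np.array([.6468,-.2136]);d=lambda a,r:np.r_[P+r*np.array([np.cos(np.radians(a)),np.sin(np.radians(a))]),.043]
e=proj(c,[d(205.6,.119),d(136.9,.119)],s);print(e)
m=cv2.inRange(cv2.cvtColor(c['image'],cv2.COLOR_BGR2HSV),(18,150,120),(32,255,255))
n,l,st,ce=cv2.connectedComponentsWithStats(m)
for i in range(1,n):
    if st[i,4]>30:print(st[i],ce[i])
cv2.imwrite('pics/w7c.png',cv2.resize(c['image'][20:300,170:500],None,fx=2.1,fy=2.1,interpolation=3))"
```

```text
[ 0.5536 -0.1679  0.1895] [-179.987     0.0078  -65.0324]
[[380.2019 133.1646]
 [295.4254 258.0203]]
[219 124  41  31 450] [234.5867 135.7578]
[352 127  35  11 229] [369.952  132.4585]
[284 230  17  32 218] [292.5963 246.9541]
[343 306   7  64 300] [346.1833 338.6867]
[288 314   5  56 177] [289.9153 342.3672]
[  86  381  415   18 4921] [315.1107 391.0803]
```

The wing held: the toe blob ends at about (386,132) and 205.6° predicts (380,133). The stop force was also firm, at 13 N. Next is the rack.

```bash
python3 -c "
from h import *
plan(*now(),[.452,.2422,.20],[180,0,-9],13)"
```

```text
rot [ 0.     0.001 -0.941] mm/row 32.5
0 [-0.213, -0.041, -0.006]
1 [-0.209, -0.057, -0.006]
2 [-0.204, -0.073, -0.006]
3 [-0.198, -0.088, -0.006]
4 [-0.191, -0.103, -0.006]
5 [-0.183, -0.117, -0.006]
6 [-0.173, -0.13, -0.006]
7 [-0.163, -0.143, -0.006]
8 [-0.152, -0.155, -0.006]
9 [-0.14, -0.166, -0.006]
10 [-0.127, -0.176, -0.006]
11 [-0.113, -0.185, -0.006]
12 [-0.099, -0.193, -0.006]
```

>>> play_rows:
  rows:
    - {"slide": [-0.213, -0.041, -0.006], "delta_rot": [0, 0, -0.941], "fingers": -0.1}
    - {"slide": [-0.209, -0.057, -0.006], "delta_rot": [0, 0, -0.941], "fingers": -0.1}
    - {"slide": [-0.204, -0.073, -0.006], "delta_rot": [0, 0, -0.941], "fingers": -0.1}
    - {"slide": [-0.198, -0.088, -0.006], "delta_rot": [0, 0, -0.941], "fingers": -0.1}
    - {"slide": [-0.191, -0.103, -0.006], "delta_rot": [0, 0, -0.941], "fingers": -0.1}
    - {"slide": [-0.183, -0.117, -0.006], "delta_rot": [0, 0, -0.941], "fingers": -0.1}
    - {"slide": [-0.173, -0.13, -0.006], "delta_rot": [0, 0, -0.941], "fingers": -0.1}

```text
time_s: 12.8
tcp_pos: [0.4992, 0.0527, 0.1947]
eef_rot: [179.9, 0.1, -34.8]
contact_force: [0.3, -0.5, 0.8]
gripper_width: 0.0392
gripper_force: 0.0
```

>>> play_rows:
  rows:
    - {"slide": [-0.163, -0.143, -0.006], "delta_rot": [0, 0, -0.941], "fingers": -0.1}
    - {"slide": [-0.152, -0.155, -0.006], "delta_rot": [0, 0, -0.941], "fingers": -0.1}
    - {"slide": [-0.14, -0.166, -0.006], "delta_rot": [0, 0, -0.941], "fingers": -0.1}
    - {"slide": [-0.127, -0.176, -0.006], "delta_rot": [0, 0, -0.941], "fingers": -0.1}
    - {"slide": [-0.113, -0.185, -0.006], "delta_rot": [0, 0, -0.941], "fingers": -0.1}
    - {"slide": [-0.099, -0.193, -0.006], "delta_rot": [0, 0, -0.941], "fingers": -0.1}
    - {"slide": [0, 0, 0], "delta_rot": [0, 0, 0], "fingers": -0.1}

```text
time_s: 13.68
tcp_pos: [0.4528, 0.2431, 0.2]
eef_rot: [179.9, 0.1, -8.9]
contact_force: [0.6, 0.2, 0.2]
gripper_width: 0.0395
gripper_force: 0.0
```

```bash
python3 -c "
from h import *
np.set_printoptions(precision=2,suppress=True)
c,s=grab('wrist','w8');print(s['tcp_pos']*1000,s['eef_rot'],s['joints'],s['gripper_width'])
a,b=strip(c,s,(0,140,70),(9,255,255),(200,0,440,270),.1255);print(a,b.min(0),b.max(0))
plan(s['tcp_pos'],s['eef_rot'],[.452,.2422,.0975],[180,0,-9],2)"
```

```text
[452.82 243.13 199.98] [179.89   0.06  -8.89] [ 50.15   5.47 -19.47   0.01 -65.19  30.96] 0.039530032720022465
[483.05 237.62  95.95   8.86 170.68] [311 133] [324 269]
rot [0.01 0.01 0.01] mm/row 51.2
0 [-0.002, 0.003, 0.342]
1 [-0.002, 0.003, 0.342]
```

The strip check puts the centre at y = 242.7, so the gripper is aligned. Descending.

>>> play_rows:
  rows:
    - {"slide": [-0.003, 0, 0.25], "delta_rot": [0, 0, 0], "fingers": -0.1}
    - {"slide": [-0.003, 0, 0.25], "delta_rot": [0, 0, 0], "fingers": -0.1}
    - {"slide": [0, 0, 0.183], "delta_rot": [0, 0, 0.06], "fingers": -0.1}
    - {"slide": [0, 0, 0], "delta_rot": [0, 0, 0], "fingers": -0.1}
    - {"slide": [0, 0, 0], "delta_rot": [0, 0, 0], "fingers": -0.1}

```text
time_s: 14.35
tcp_pos: [0.4528, 0.242, 0.0996]
eef_rot: [-180.0, -0.0, -9.3]
contact_force: [-0.1, -0.2, 0.1]
gripper_width: 0.0392
gripper_force: 0.0
```

>>> play_rows:
  squeeze: 15
  rows:
    - {"slide": [0, 0, 0], "delta_rot": [0, 0, 0], "fingers": -0.5}
    - {"slide": [0, 0, 0], "delta_rot": [0, 0, 0], "fingers": -0.7}
    - {"slide": [0, 0, 0], "delta_rot": [0, 0, 0], "fingers": -1}
    - {"slide": [0, 0, 0], "delta_rot": [0, 0, 0], "fingers": -1}
    - {"slide": [0, 0, 0], "delta_rot": [0, 0, 0], "fingers": -1}

```text
time_s: 14.98
tcp_pos: [0.4521, 0.2424, 0.0992]
eef_rot: [-180.0, -0.0, -9.3]
contact_force: [-0.4, -0.4, 2.9]
gripper_width: 0.0082
gripper_force: 15.0
```

The grip is good: 15 N at about 9 mm. Lifting straight up.

>>> play_rows:
  squeeze: 25
  rows:
    - {"slide": [0, 0, 0], "delta_rot": [0, 0, 0], "fingers": -1}
    - {"slide": [0, 0, -0.1], "delta_rot": [0, 0, 0], "fingers": -1}
    - {"slide": [0, 0, -0.15], "delta_rot": [0, 0, 0], "fingers": -1}
    - {"slide": [0, 0, -0.2], "delta_rot": [0, 0, 0], "fingers": -1}
    - {"slide": [0, 0, -0.25], "delta_rot": [0, 0, 0], "fingers": -1}
    - {"slide": [0, 0, -0.25], "delta_rot": [0, 0, 0], "fingers": -1}
    - {"slide": [0, 0, -0.25], "delta_rot": [0, 0, 0], "fingers": -1}
    - {"slide": [0, 0, 0], "delta_rot": [0, 0, 0], "fingers": -1}

```text
time_s: 15.98
tcp_pos: [0.4532, 0.2429, 0.2829]
eef_rot: [-179.7, -0.2, -9.3]
contact_force: [0.6, 0.8, -1.2]
gripper_width: 0.008
gripper_force: 25.0
```

```bash
cat > seat.py <<'E'
from h import *
th=np.radians(-8.8);P=np.array([.6468,-.2136,0])
ex=np.array([np.cos(th),np.sin(th),0]);ey=np.array([-np.sin(th),np.cos(th),0]);ez=np.array([0,0,1.])
a=.35;px=ex*np.cos(a)-ez*np.sin(a);pz=ex*np.sin(a)+ez*np.cos(a)
Rt=np.c_[-ey,-px,-pz];E=Rn.from_matrix(Rt).as_euler('xyz',degrees=True)
seat=P+ex*-.081+ez*.030
def tcp(dx=0,dy=0,dz=0,up=.0887):
    "TCP for the panel origin at seat + offsets along panel axes"
    return seat+px*dx+ey*dy+pz*(dz+up)
E
python3 -c "
from seat import *
np.set_printoptions(precision=4,suppress=True)
print(E,tcp(),tcp(-.002,0,.10))
p,e=now();print(p,e)
Q=[.50,.0,.30]
plan(p,e,Q,[180,0,-55],10)
plan(Q,[180,0,-55],tcp(-.002,0,.10),E,12)"
```

```text
[159.9465   0.     -98.8   ] [ 0.5968 -0.2059  0.1133] [ 0.6288 -0.2108  0.2079]
[0.4532 0.2429 0.2829] [-179.7249   -0.2253   -9.2971]
rot [-0.008 -0.002  0.997] mm/row 24.8
0 [0.057, 0.155, -0.012]
1 [0.069, 0.15, -0.012]
2 [0.081, 0.144, -0.012]
3 [0.092, 0.137, -0.012]
4 [0.103, 0.129, -0.012]
5 [0.113, 0.12, -0.012]
6 [0.122, 0.111, -0.012]
7 [0.13, 0.101, -0.012]
8 [0.138, 0.09, -0.011]
9 [0.145, 0.079, -0.011]
rot [-0.347 -0.139  0.788] mm/row 22.0
0 [0.137, 0.009, 0.051]
1 [0.138, -0.002, 0.05]
2 [0.138, -0.012, 0.048]
3 [0.137, -0.022, 0.046]
4 [0.136, -0.031, 0.044]
5 [0.134, -0.041, 0.041]
6 [0.132, -0.051, 0.038]
7 [0.129, -0.06, 0.035]
8 [0.125, -0.069, 0.032]
9 [0.121, -0.077, 0.029]
10 [0.116, -0.086, 0.025]
11 [0.111, -0.093, 0.022]
```

>>> play_rows:
  rows:
    - {"slide": [0.057, 0.155, -0.012], "delta_rot": [0, 0, 0.997], "fingers": -1}
    - {"slide": [0.069, 0.15, -0.012], "delta_rot": [0, 0, 0.997], "fingers": -1}
    - {"slide": [0.081, 0.144, -0.012], "delta_rot": [0, 0, 0.997], "fingers": -1}
    - {"slide": [0.092, 0.137, -0.012], "delta_rot": [0, 0, 0.997], "fingers": -1}
    - {"slide": [0.103, 0.129, -0.012], "delta_rot": [0, 0, 0.997], "fingers": -1}

```text
time_s: 16.6
tcp_pos: [0.475, 0.1195, 0.2876]
eef_rot: [180.0, 0.0, -32.3]
contact_force: [0.3, -0.1, -0.2]
gripper_width: 0.0075
gripper_force: 25.0
```

>>> play_rows:
  rows:
    - {"slide": [0.113, 0.12, -0.012], "delta_rot": [0, 0, 0.997], "fingers": -1}
    - {"slide": [0.122, 0.111, -0.012], "delta_rot": [0, 0, 0.997], "fingers": -1}
    - {"slide": [0.13, 0.101, -0.012], "delta_rot": [0, 0, 0.997], "fingers": -1}
    - {"slide": [0.138, 0.09, -0.012], "delta_rot": [0, 0, 0.997], "fingers": -1}
    - {"slide": [0.145, 0.079, -0.012], "delta_rot": [0, 0, 0.997], "fingers": -1}
    - {"slide": [0.137, 0.009, 0.051], "delta_rot": [-0.347, -0.139, 0.788], "fingers": -1}
    - {"slide": [0.138, -0.002, 0.05], "delta_rot": [-0.347, -0.139, 0.788], "fingers": -1}
    - {"slide": [0.138, -0.012, 0.048], "delta_rot": [-0.347, -0.139, 0.788], "fingers": -1}

```text
time_s: 17.6
tcp_pos: [0.531, -0.0542, 0.2733]
eef_rot: [175.0, 1.5, -66.0]
contact_force: [0.3, 0.5, -0.3]
gripper_width: 0.0077
gripper_force: 25.0
```

>>> play_rows:
  rows:
    - {"slide": [0.137, -0.022, 0.046], "delta_rot": [-0.347, -0.139, 0.788], "fingers": -1}
    - {"slide": [0.136, -0.031, 0.044], "delta_rot": [-0.347, -0.139, 0.788], "fingers": -1}
    - {"slide": [0.134, -0.041, 0.041], "delta_rot": [-0.347, -0.139, 0.788], "fingers": -1}
    - {"slide": [0.132, -0.051, 0.038], "delta_rot": [-0.347, -0.139, 0.788], "fingers": -1}
    - {"slide": [0, 0, 0], "delta_rot": [0, 0, 0], "fingers": -1}

```text
time_s: 18.23
tcp_pos: [0.5739, -0.1246, 0.241]
eef_rot: [168.0, 1.9, -80.7]
contact_force: [-0.6, 0.5, -2.0]
gripper_width: 0.0077
gripper_force: 25.0
```

```bash
python3 -c "
from seat import *
p,e=now();print(p,e)
plan(p,e,tcp(-.0035,0,.10),E,5)"
```

```text
[ 0.57391443 -0.12464068  0.2409612 ] [168.00388413   1.91329047 -80.7120315 ]
rot [-0.335 -0.138  0.782] mm/row 21.3
0 [0.126, -0.059, 0.027]
1 [0.122, -0.067, 0.024]
2 [0.118, -0.076, 0.021]
3 [0.113, -0.083, 0.018]
4 [0.108, -0.091, 0.014]
```

>>> play_rows:
  rows:
    - {"slide": [0.126, -0.059, 0.027], "delta_rot": [-0.335, -0.138, 0.782], "fingers": -1}
    - {"slide": [0.122, -0.067, 0.024], "delta_rot": [-0.335, -0.138, 0.782], "fingers": -1}
    - {"slide": [0.118, -0.076, 0.021], "delta_rot": [-0.335, -0.138, 0.782], "fingers": -1}
    - {"slide": [0.113, -0.083, 0.018], "delta_rot": [-0.335, -0.138, 0.782], "fingers": -1}
    - {"slide": [0.108, -0.091, 0.014], "delta_rot": [-0.335, -0.138, 0.782], "fingers": -1}
    - {"slide": [0, 0, 0], "delta_rot": [0, 0, 0], "fingers": -1}
    - {"slide": [0, 0, 0], "delta_rot": [0, 0, 0], "fingers": -1}

```text
time_s: 19.1
tcp_pos: [0.6279, -0.2089, 0.2113]
eef_rot: [160.2, 0.1, -98.6]
contact_force: [-0.3, 0.6, -0.7]
gripper_width: 0.0074
gripper_force: 25.0
```

```bash
python3 -c "
from seat import *
p,e=now();print(p,e)
c,s=grab('wrist','w9');g,_=grab('side','s9');h,_=grab('scene','c9')
plan(p,e,tcp(-.0035,0,.04),E,3)
# predicted panel foot corners and toe points in side / scene / wrist
R=Rn.from_euler('xyz',e,degrees=True).as_matrix();L=[]
for y in(-.08,.08):
  for z in(0,.115): L.append(p+R@np.array([-y,.0045,-(z-.0887)]))
print('pred corners',np.round(np.array(L),4).tolist());
for n,k in(('side',g),('scene',h),('wrist',c)):
  print(n,np.round(proj(k,L,s),1).tolist())
  m=cv2.inRange(cv2.cvtColor(k['image'],cv2.COLOR_BGR2HSV),(0,120,50),(9,255,255))
  q=np.zeros_like(m)
  pr=proj(k,L,s);x0,y0=np.maximum(pr.min(0)-15,0).astype(int);x1,y1=(pr.max(0)+15).astype(int);q[y0:y1,x0:x1]=m[y0:y1,x0:x1]
  b=cv2.findContours(q,0,1)[0]
  if b:
    b=np.vstack(b);print(' box',np.round(cv2.boxPoints(cv2.minAreaRect(b)),1).tolist())
"
```

```text
[ 0.62789161 -0.20888771  0.21129715] [ 1.60218198e+02  5.11527071e-02 -9.85988866e+01]
rot [-0.02  -0.001  0.015] mm/row 20.9
0 [0.004, -0.001, 0.139]
1 [0.004, -0.001, 0.139]
2 [0.004, -0.002, 0.139]
pred corners [[0.5821, -0.2828, 0.1293], [0.6205, -0.2887, 0.2375], [0.606, -0.1246, 0.1294], [0.6445, -0.1305, 0.2376]]
side [[424.1, 245.9], [440.8, 201.6], [365.9, 212.8], [378.9, 169.2]]
 box [[362.29998779296875, 247.3000030517578], [381.1000061035156, 170.8000030517578], [443.8999938964844, 186.1999969482422], [425.1000061035156, 262.70001220703125]]
scene [[459.2, 239.9], [477.6, 185.2], [388.9, 209.1], [403.2, 156.6]]
 box [[409.0, 178.0], [473.0, 178.0], [473.0, 231.0], [409.0, 231.0]]
wrist [[324.4, 134.4], [328.7, 127.4], [323.9, 338.0], [327.0, 449.0]]
 box [[308.0, 124.0], [328.0, 124.0], [328.0, 387.0], [308.0, 387.0]]
```

The panel is held as predicted, within about 1.5 mm. Descending along the slope.

>>> play_rows:
  rows:
    - {"slide": [0.004, -0.001, 0.139], "delta_rot": [-0.02, 0, 0.015], "fingers": -1}
    - {"slide": [0.004, -0.001, 0.139], "delta_rot": [-0.02, 0, 0.015], "fingers": -1}
    - {"slide": [0.004, -0.001, 0.139], "delta_rot": [-0.02, 0, 0.015], "fingers": -1}
    - {"slide": [0, 0, 0], "delta_rot": [0, 0, 0], "fingers": -1}
    - {"slide": [0, 0, 0], "delta_rot": [0, 0, 0], "fingers": -1}

```text
time_s: 19.88
tcp_pos: [0.6072, -0.2074, 0.1532]
eef_rot: [160.0, -0.0, -98.8]
contact_force: [0.0, 0.4, -0.6]
gripper_width: 0.0089
gripper_force: 25.0
```

```bash
python3 -c "
from seat import *
p,e=now();print(p,e);d=p-tcp();print('panel offsets mm',1000*np.array([d@px,d@ey,d@pz]))
plan(p,e,tcp(-.0035,0,.012),E,3)
from plant import r
g,_=grab('side','s10');h,_=grab('scene','c10')
print(r.get_state()['contact_force'])
# brass toe tips in both fixed views
for n,k in(('side',g),('scene',h)):
  m=cv2.inRange(cv2.cvtColor(k['image'],cv2.COLOR_BGR2HSV),(15,130,120),(32,255,255));m[:, :330]=0;m[:200]=0;m[320:]=0
  nn,l,st,ce=cv2.connectedComponentsWithStats(m)
  print(n,[(st[i].tolist(),ce[i].round(1).tolist()) for i in range(1,nn) if st[i,4]>8])
"
```

```text
[ 0.60720827 -0.20735244  0.15323955] [ 1.60017163e+02 -9.51689686e-03 -9.88084845e+01]
panel offsets mm [-3.82081538  0.11704103 41.09874716]
rot [-0.005 -0.    -0.001] mm/row 9.7
0 [0.0, -0.001, 0.065]
1 [0.0, -0.001, 0.065]
2 [0.0, -0.001, 0.065]
[-0.0942665   0.57202601 -0.0861025 ]
side [([607, 200, 7, 7, 40], [609.8, 203.0]), ([472, 207, 5, 3, 10], [473.7, 208.4]), ([601, 222, 17, 24, 247], [608.5, 234.3]), ([355, 249, 13, 7, 47], [360.6, 252.8]), ([400, 274, 6, 12, 50], [402.3, 278.6]), ([613, 289, 8, 7, 43], [616.1, 291.8]), ([633, 291, 7, 8, 42], [636.4, 294.6]), ([633, 303, 7, 11, 46], [637.0, 308.1]), ([623, 313, 11, 7, 57], [627.6, 316.3]), ([604, 315, 6, 5, 14], [606.6, 317.8])]
scene [([633, 207, 7, 7, 44], [636.1, 209.8]), ([631, 226, 9, 22, 111], [636.5, 234.9]), ([381, 256, 7, 3, 16], [384.2, 257.1]), ([433, 277, 7, 11, 41], [435.7, 281.4])]
```

```bash
python3 - <<'E'
from seat import *
np.set_printoptions(precision=1,suppress=True)
g,_=pickle.load(open('s10.pkl','rb'));h,_=pickle.load(open('c10.pkl','rb'))
loc=lambda X:1000*np.array([(X-P)@ex,(X-P)@ey,X[2]])
for n,a,b in(('sw tip',(402.5,275),(436,278)),('sw bottom',(402.5,285),(436,287)),('fix tip',(357,251),(383,256.5))):
    X,r=tri([(g,None,a),(h,None,b)]);print(n,loc(X),r)
s=None
foot=[seat+px*(-.0083+q)+ey*y+pz*.041 for q in(0,.009) for y in(-.08,.08)]
print(loc(foot[0]),proj(g,foot),proj(h,foot))
for k in(g,h):
    for p in((-95,68,45),(-101,68,30),(-95,-68,45),(-101,-68,30)):
        print(p,proj(k,P+ex*p[0]/1e3+ey*p[1]/1e3+ez*p[2]/1e3))
E
```

```text
sw tip [-92.6 -59.2  46. ] [np.float64(0.0018642149560353675), np.float64(0.0018642149560354176)]
sw bottom [-117.4  -74.1   48.3] [np.float64(0.00018394508127726037), np.float64(0.00018394508127718404)]
fix tip [-98.8  64.9  41.6] [np.float64(0.0041338242014307145), np.float64(0.004133824201430731)]
[-74.7 -80.   71.4] [[416.3 268.5]
 [360.  234.9]
 [418.2 267.1]
 [362.1 233.8]] [[450.5 267.7]
 [382.4 235.9]
 [452.2 266.4]
 [384.4 234.9]]
(-95, 68, 45) [[358.4 249.6]]
(-101, 68, 30) [[356.6 255.1]]
(-95, -68, 45) [[405.6 278.4]]
(-101, -68, 30) [[403.5 283.9]]
(-95, 68, 45) [[381.2 252.6]]
(-101, 68, 30) [[379.2 259.3]]
(-95, -68, 45) [[438.5 280.3]]
(-101, -68, 30) [[436.1 287.2]]
```

>>> play_rows:
  rows:
    - {"slide": [0, 0, 0.065], "delta_rot": [0, 0, 0], "fingers": -1}
    - {"slide": [0, 0, 0.065], "delta_rot": [0, 0, 0], "fingers": -1}
    - {"slide": [0, 0, 0.05], "delta_rot": [0, 0, 0], "fingers": -1}
    - {"slide": [0, 0, 0], "delta_rot": [0, 0, 0], "fingers": -1}

```text
time_s: 20.48
tcp_pos: [0.5975, -0.2065, 0.1257]
eef_rot: [159.8, -0.0, -98.9]
contact_force: [-0.2, 0.8, -0.9]
gripper_width: 0.0089
gripper_force: 25.0
```

>>> play_rows:
  rows:
    - {"slide": [0, 0, 0.02], "delta_rot": [0, 0, 0], "fingers": -1}
    - {"slide": [0, 0, 0.02], "delta_rot": [0, 0, 0], "fingers": -1}
    - {"slide": [0, 0, 0], "delta_rot": [0, 0, 0], "fingers": -1}

```text
time_s: 20.85
tcp_pos: [0.5958, -0.2062, 0.1209]
eef_rot: [159.9, -0.0, -98.9]
contact_force: [-1.9, -0.5, -0.3]
gripper_width: 0.0086
gripper_force: 25.0
```

>>> play_rows:
  rows:
    - {"slide": [0, 0, 0.02], "delta_rot": [0, 0, 0], "fingers": -1}
    - {"slide": [0, 0, 0], "delta_rot": [0, 0, 0], "fingers": -1}

```text
time_s: 21.1
tcp_pos: [0.5948, -0.206, 0.1181]
eef_rot: [159.9, -0.0, -98.9]
contact_force: [-2.3, 1.4, -0.7]
gripper_width: 0.0087
gripper_force: 25.0
```

>>> play_rows:
  rows:
    - {"slide": [0, 0, 0.015], "delta_rot": [0, 0, 0], "fingers": -1}
    - {"slide": [0, 0, 0], "delta_rot": [0, 0, 0], "fingers": -1}

```text
time_s: 21.35
tcp_pos: [0.5941, -0.2059, 0.116]
eef_rot: [159.9, -0.0, -98.9]
contact_force: [-1.8, 0.3, -1.1]
gripper_width: 0.0088
gripper_force: 25.0
```

>>> play_rows:
  rows:
    - {"slide": [0, 0, 0.015], "delta_rot": [0, 0, 0], "fingers": -1}
    - {"slide": [0, 0, 0], "delta_rot": [0, 0, 0], "fingers": -1}

```text
time_s: 21.6
tcp_pos: [0.5934, -0.2058, 0.1139]
eef_rot: [159.9, -0.0, -98.9]
contact_force: [-1.6, -0.3, -0.7]
gripper_width: 0.009
gripper_force: 25.0
```

>>> play_rows:
  rows:
    - {"slide": [0, 0, 0.015], "delta_rot": [0, 0, 0], "fingers": -1}
    - {"slide": [0, 0, 0], "delta_rot": [0, 0, 0], "fingers": -1}

```text
time_s: 21.85
tcp_pos: [0.5926, -0.2057, 0.1118]
eef_rot: [159.9, -0.0, -98.9]
contact_force: [-1.5, -0.1, -0.5]
gripper_width: 0.0088
gripper_force: 25.0
```

>>> play_rows:
  rows:
    - {"slide": [0, 0, 0.015], "delta_rot": [0, 0, 0], "fingers": -1}
    - {"slide": [0, 0, 0], "delta_rot": [0, 0, 0], "fingers": -1}

```text
time_s: 22.1
tcp_pos: [0.5918, -0.2056, 0.1096]
eef_rot: [159.9, -0.0, -98.9]
contact_force: [-2.4, 0.5, -1.0]
gripper_width: 0.009
gripper_force: 25.0
```

>>> play_rows:
  rows:
    - {"slide": [0, 0, 0.015], "delta_rot": [0, 0, 0], "fingers": -1}
    - {"slide": [0, 0, 0], "delta_rot": [0, 0, 0], "fingers": -1}

```text
time_s: 22.35
tcp_pos: [0.591, -0.2055, 0.1075]
eef_rot: [159.9, -0.0, -98.9]
contact_force: [-2.5, 0.0, 0.3]
gripper_width: 0.0086
gripper_force: 25.0
```

```bash
python3 -c "
from seat import *
p,e=now();d=p-tcp();print('panel offsets mm',1000*np.array([d@px,d@ey,d@pz]))
g,_=grab('side','s11');h,_=grab('scene','c11');c,s=grab('wrist','w11')
a=cv2.resize(g['image'][190:300,330:460],(400,338),interpolation=3);b=cv2.resize(h['image'][185:300,360:490],(400,354),interpolation=3)
k=np.zeros((600,800,3),np.uint8);k[:338,:400]=a;k[:354,400:]=b;w=cv2.resize(c['image'][90:290,160:480],(390,244),interpolation=3);k[354:598,:390]=w
cv2.imwrite('pics/k11.png',k)"
```

```text
panel offsets mm [-3.41320526 -0.48233658 -7.46073634]
```

>>> play_rows:
  rows:
    - {"slide": [0, 0, 0.01], "delta_rot": [0, 0, 0], "fingers": -1}
    - {"slide": [0, 0, 0], "delta_rot": [0, 0, 0], "fingers": -1}

```text
time_s: 22.75
tcp_pos: [0.5907, -0.2054, 0.1063]
eef_rot: [159.9, -0.0, -98.9]
contact_force: [-3.2, 0.1, 0.2]
gripper_width: 0.0087
gripper_force: 25.0
```

>>> play_rows:
  rows:
    - {"slide": [0, 0, 0.01], "delta_rot": [0, 0, 0], "fingers": -1}
    - {"slide": [0, 0, 0], "delta_rot": [0, 0, 0], "fingers": -1}

```text
time_s: 23.0
tcp_pos: [0.5901, -0.2054, 0.1048]
eef_rot: [159.9, -0.0, -98.9]
contact_force: [-1.4, 0.3, 1.5]
gripper_width: 0.0086
gripper_force: 25.0
```

>>> play_rows:
  rows:
    - {"slide": [0, 0, 0.01], "delta_rot": [0, 0, 0], "fingers": -1}
    - {"slide": [0, 0, 0], "delta_rot": [0, 0, 0], "fingers": -1}

```text
time_s: 23.25
tcp_pos: [0.5896, -0.2052, 0.1034]
eef_rot: [159.9, -0.0, -98.9]
contact_force: [-2.4, -0.2, 0.3]
gripper_width: 0.0089
gripper_force: 25.0
```

```bash
python3 -c "
from plant import r
import numpy as np
for i in range(6):
    s=r.get_state();print(s['contact_force'].round(2),s['moment'].round(3)) if i in(0,3,5) else r.capture('side')"
```

```text
[-2.44 -0.25  0.35] [ 0.059 -0.17   0.088]
[-3.01 -0.53  0.59] [ 0.009 -0.194  0.065]
[-2.86  0.16 -0.13] [ 0.078 -0.103  0.098]
```

```bash
python3 -c "
from seat import *
p,e=now();d=p-tcp();print('panel offsets mm',1000*np.array([d@px,d@ey,d@pz]))
g,_=grab('side','s12');h,_=grab('scene','c12');c,s=grab('wrist','w12')
a=cv2.resize(g['image'][195:295,340:440],(400,400),interpolation=3);b=cv2.resize(h['image'][200:300,365:465],(400,400),interpolation=3)
k=np.zeros((600,800,3),np.uint8);k[:400,:400]=a;k[:400,400:]=b;w=cv2.resize(c['image'][60:300,150:490],(283,200),interpolation=3);k[400:,:283]=w
cv2.imwrite('pics/k12.png',k)"
```

```text
panel offsets mm [ -3.36821035  -0.46590381 -11.84642437]
```

View pics/k12.png

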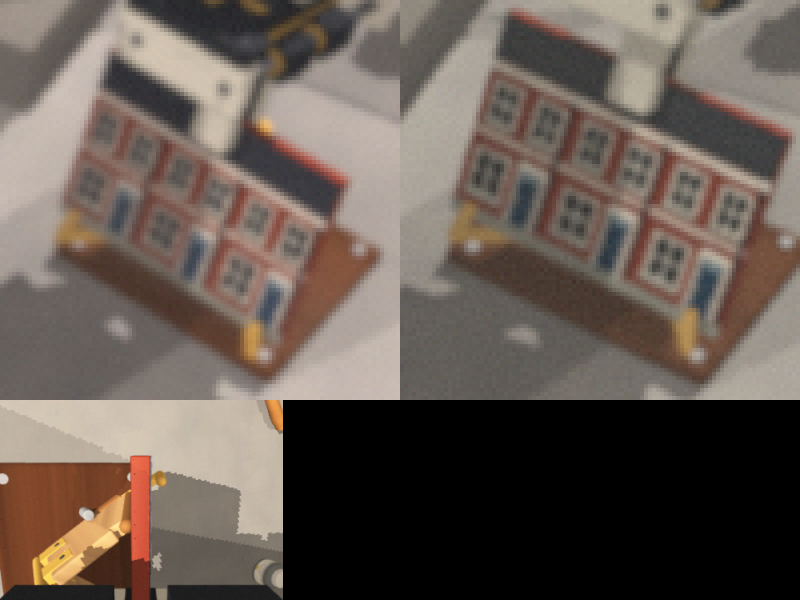

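The composite shows the panel standing between the wings' sloping edges and the turned-up toe ends. The toes are at side crop (255,340) and (75,230), in front of the foot, and the windows face out. The foot isn't loaded yet, so I'll keep lowering gently.

>>> play_rows:
  rows:
    - {"slide": [0, 0, 0.01], "delta_rot": [0, 0, 0], "fingers": -1}
    - {"slide": [0, 0, 0], "delta_rot": [0, 0, 0], "fingers": -1}
    - {"slide": [0, 0, 0], "delta_rot": [0, 0, 0], "fingers": -1}

```text
time_s: 23.92
tcp_pos: [0.5892, -0.2052, 0.1021]
eef_rot: [159.9, -0.0, -98.9]
contact_force: [-3.3, 0.1, 0.5]
gripper_width: 0.0086
gripper_force: 25.0
```

>>> play_rows:
  rows:
    - {"slide": [0, 0, 0.01], "delta_rot": [0, 0, 0], "fingers": -1}
    - {"slide": [0, 0, 0], "delta_rot": [0, 0, 0], "fingers": -1}
    - {"slide": [0, 0, 0], "delta_rot": [0, 0, 0], "fingers": -1}

```text
time_s: 24.3
tcp_pos: [0.5888, -0.205, 0.1009]
eef_rot: [159.9, -0.0, -98.8]
contact_force: [-2.1, 1.4, 3.7]
gripper_width: 0.0089
gripper_force: 25.0
```

>>> play_rows:
  rows:
    - {"slide": [0, 0, 0.007], "delta_rot": [0, 0, 0], "fingers": -1}
    - {"slide": [0, 0, 0], "delta_rot": [0, 0, 0], "fingers": -1}
    - {"slide": [0, 0, 0], "delta_rot": [0, 0, 0], "fingers": -1}

```text
time_s: 24.68
tcp_pos: [0.5889, -0.205, 0.1007]
eef_rot: [160.0, -0.0, -98.8]
contact_force: [-1.7, 2.2, 8.0]
gripper_width: 0.009
gripper_force: 25.0
```

```bash
python3 -c "
from seat import *
from plant import r
p,e=now();d=p-tcp();print('panel offsets mm',1000*np.array([d@px,d@ey,d@pz]),r.get_state()['contact_force'],r.get_state()['moment'])"
```

```text
panel offsets mm [ -3.1808258   -0.40303808 -14.58172191] [-1.70052617  2.17605539  8.01512825] [ 0.90055601  0.63339875 -0.15976402]
```

Firm contact at 8 N, but the computed foot height of about 16 mm is lower than I expected for the toes. I'll cross-check from the images that the foot is on the toes rather than on the base.

```bash
python3 - <<'E'
from seat import *
np.set_printoptions(precision=1,suppress=True)
g,s=pickle.load(open('s12.pkl','rb'));h,_=pickle.load(open('c12.pkl','rb'));w,sw=pickle.load(open('w12.pkl','rb'))
loc=lambda X:1000*np.array([(X-P)@ex,(X-P)@ey,X[2]])
G=lambda x,y:(340+x/4-.4,195+y/4-.4);H=lambda x,y:(365+(x-400)/4-.4,200+y/4-.4)
for n,a,b in(('top -y back',(345,182),(790,135)),('foot +y front',(65,208),(461,200)),('toe tip sw',(255,320),(690,310)),('toe bend sw',(252,358),(683,352)),('toe fix tip',(70,212),(461,205))):
    X,r=tri([(g,None,G(*a)),(h,None,H(*b))]);print(n,loc(X),1000*np.array(r))
F=lambda dx,y,z:seat+px*(-.0034+dx)+ey*y+pz*(-.0118+z)
for n,X in(('top -y back',F(.0045,-.08,.115)),('foot +y front',F(-.0045,.08,0)),('foot -y front',F(-.0045,-.08,0))):
    print('pred',n,loc(X),(proj(g,X)[0]-[340,195])*4,(proj(h,X)[0]-[365,200])*4+[400,0])
# toe tips from the wrist views, brass, w3/w4/w6/w7 fixed toe; w12 sw toe
W7,S7=pickle.load(open('w7.pkl','rb'));W3,S3=pickle.load(open('w3.pkl','rb'));W6,S6=pickle.load(open('w6.pkl','rb'));W4,S4=pickle.load(open('w4.pkl','rb'))
ks=[(W3,S3,(340,190,375,212)),(W4,S4,(320,240,360,275)),(W6,S6,(270,225,305,270)),(W7,S7,(280,225,305,265))]
V=[]
for c,s,(x,y,X,Y) in ks:
    m=cv2.inRange(cv2.cvtColor(c['image'],cv2.COLOR_BGR2HSV),(18,130,100),(34,255,255))[y:Y,x:X];p=np.argwhere(m)[:,::-1]+[x,y]
    pin=proj(c,P+[0,0,.04],s)[0];d=np.linalg.norm(p-pin,axis=1);e=p[d>d.max()-2.5].mean(0);V.append((c,s,e));print('tip px',e,d.max())
X,r=tri(V);print('fixed toe extreme',loc(X),np.hypot(*loc(X)[:2]),1000*np.array(r))
E
```

```text
top -y back [-49.2 -78.8 144.4] [1.2 1.2]
foot +y front [-100.1   70.6   57.3] [1.6 1.6]
toe tip sw [-94.2 -61.9  51.3] [1.7 1.7]
toe bend sw [-102.8  -67.    30.1] [0.3 0.3]
toe fix tip [-92.1  73.6  45.1] [0.4 0.4]
pred top -y back [-44.6 -80.  126.6] [347.1 199.1] [787.  155.4]
pred foot +y front [-92.5  80.   21.6] [ 58.5 231.1] [445.6 230.6]
pred foot -y front [-92.5 -80.   21.6] [277.8 365.8] [711.1 360.6]
tip px [369.2 205.3] 115.15650198622863
tip px [352.  265.2] 133.0579019232456
tip px [295.8 262.5] 142.76537235516392
tip px [298.1 259.6] 137.8034488328176
fixed toe extreme [-102.6   70.4   31.2] 124.4657496753942 [0.2 0.2 0.2 0.1]
```

```bash
python3 - <<'E'
from seat import *
np.set_printoptions(precision=1,suppress=True)
grab('wrist','w13');grab('side','s13');grab('scene','c13')
for t in('w9','w11','w12','w13'):
    c,s=pickle.load(open(t+'.pkl','rb'));m=cv2.inRange(cv2.cvtColor(c['image'],cv2.COLOR_BGR2HSV),(0,140,100),(9,255,255));m[:,:290]=0;m[:,350:]=0;m[270:]=0
    b=max(cv2.findContours(m,0,1)[0],key=cv2.contourArea);print(t,cv2.boundingRect(b),cv2.contourArea(b))
for t in('s9','s10','s11','s12','s13','c9','c10','c11','c12','c13'):
    c,s=pickle.load(open(t+'.pkl','rb'));hsv=cv2.cvtColor(c['image'],cv2.COLOR_BGR2HSV)
    # top strip bright red: -y end top corner
    m=cv2.inRange(hsv,(0,140,130),(9,255,255));m[:,:395]=0;m[:,490:]=0;m[:150]=0;m[290:]=0
    p=np.argwhere(m)[:,::-1]
    R=Rn.from_euler('xyz',s['eef_rot'],degrees=True).as_matrix();X=s['tcp_pos']+R@np.array([.08,-.0045,-(.115-.0887)])
    q=proj(c,X)[0];k=p[np.argmax(p[:,0])] if len(p) else None;print(t,'pred back top -y',q,'seen',k)
E
```

```text
w9 (305, 124, 24, 146) 2830.0
w11 (305, 127, 25, 143) 3066.0
w12 (306, 127, 24, 143) 3076.0
w13 (306, 127, 24, 143) 3073.5
s9 pred back top -y [442.7 200.2] seen [440 201]
s10 pred back top -y [434.2 225. ] seen [429 218]
s11 pred back top -y [427.6 243.3] seen [425 238]
s12 pred back top -y [426.9 244.9] seen [425 240]
s13 pred back top -y [426.6 245.8] seen [424 241]
c9 pred back top -y [479.2 184. ] seen None
c10 pred back top -y [469.9 214.7] seen [469 208]
c11 pred back top -y [462.6 237. ] seen None
c12 pred back top -y [462. 239.] seen None
c13 pred back top -y [461.5 240.1] seen None
```

```bash
python3 - <<'E'
from seat import *
np.set_printoptions(precision=1,suppress=True)
c,s=pickle.load(open('w13.pkl','rb'))
T=np.linalg.inv(c['T_tool_cam'])
for t in(.016,.021,.0263,.031,.036):
    X=np.array([[.08,y,-t] for y in(-.0045,.0045)]);Y=X@T[:3,:3].T+T[:3,3]
    print(t,(cv2.projectPoints(Y,np.zeros(3),np.zeros(3),K(c),c['distortion'])[0]).reshape(-1,2))
hsv=cv2.cvtColor(c['image'],cv2.COLOR_BGR2HSV)
m=cv2.inRange(hsv,(0,140,60),(9,255,255))
for y in(128,135,150,170,200,230,255):
    q=np.where(m[y,290:350])[0];print(y,q.min()+290,q.max()+290,hsv[y,304:334:3,2])
g,_=pickle.load(open('s13.pkl','rb'));h,sh=pickle.load(open('c13.pkl','rb'))
# base screws seen in fixed cams as calibration check: predicted vs picture crop (365,249),(265,355),(80,247)
for X in([.5541,-.2685,.013],[.6571,-.2844,.013],[.6468,-.2136,.0934]):print('chk',(proj(g,X)[0]-[340,195])*4,(proj(h,X)[0]-[365,200])*4+[400,0])
E
```

```text
0.016 [[307.2 128.5]
 [328.1 128.5]]
0.021 [[306.8 128. ]
 [328.4 128. ]]
0.0263 [[306.4 127.5]
 [328.7 127.4]]
0.031 [[306.1 127. ]
 [329.  126.9]]
0.036 [[305.6 126.4]
 [329.4 126.3]]
128 307 328 [209 215 224 221 218 217 217 217 216 127]
135 306 329 [100 216 237 236 235 233 232 231 227 234]
150 292 329 [207 211 224 227 225 221 220 218 212 162]
170 290 329 [195 197 227 225 224 219 217 215 208 127]
200 307 329 [132 198 226 225 222 220 216 214 205 135]
230 296 329 [ 61 143 224 220 220 214 213 213 194 151]
255 290 329 [ 62  69 110 109 111 112 111 111 107 120]
chk [268.6 354.6] [697.1 351.6]
chk [364.3 248.3] [787.5 238.5]
chk [266.1 126.2] [676.8  96.8]
```

The fixed cameras see the panel about 12–14 mm higher along its slope than the tool pose predicts, with both ends equal. So it rested on the toes early and slid up in the pads. That puts its foot at z of about 0.029, which matches the expected toe height. I'll ease off and lean it against the wings.

>>> play_rows:
  rows:
    - {"slide": [0, 0, -0.008], "delta_rot": [0, 0, 0], "fingers": -1}
    - {"slide": [0, -0.01, 0], "delta_rot": [0, 0, 0], "fingers": -1}
    - {"slide": [0, 0, 0], "delta_rot": [0, 0, 0], "fingers": -1}

```text
time_s: 25.2
tcp_pos: [0.5894, -0.2051, 0.1007]
eef_rot: [159.8, -0.0, -98.9]
contact_force: [-4.3, 3.9, 7.2]
gripper_width: 0.0084
gripper_force: 25.1
```

>>> play_rows:
  rows:
    - {"slide": [0, -0.01, 0], "delta_rot": [0, 0, 0], "fingers": -1}
    - {"slide": [0, 0, 0], "delta_rot": [0, 0, 0], "fingers": -1}

```text
time_s: 25.45
tcp_pos: [0.5901, -0.2053, 0.1004]
eef_rot: [159.8, -0.0, -98.9]
contact_force: [-6.1, 3.4, 8.8]
gripper_width: 0.0089
gripper_force: 25.3
```

>>> play_rows:
  rows:
    - {"slide": [0, -0.007, 0], "delta_rot": [0, 0, 0], "fingers": -1}
    - {"slide": [0, 0, 0], "delta_rot": [0, 0, 0], "fingers": -1}

```text
time_s: 25.7
tcp_pos: [0.5907, -0.2054, 0.1002]
eef_rot: [159.7, -0.0, -98.9]
contact_force: [-7.1, 4.0, 9.2]
gripper_width: 0.0089
gripper_force: 25.5
```

```bash
python3 -c "
from seat import *
np.set_printoptions(precision=2,suppress=True)
from plant import r
s=r.get_state();p=s['tcp_pos'];d=p-tcp();f=s['contact_force'];print('off mm',1000*np.array([d@px,d@ey,d@pz]),'f panel',f@px,f@ey,f@pz,'M',s['moment'],s['eef_rot'])"
```

```text
off mm [ -1.25  -0.49 -14.4 ] f panel -10.287820150975277 2.843251290629105 6.032882004596402 M [ 1.56  3.07 -0.31] [159.71  -0.04 -98.85]
```

>>> play_rows:
  rows:
    - {"slide": [0, -0.008, 0], "delta_rot": [0, 0, 0], "fingers": -1}
    - {"slide": [0, 0, -0.008], "delta_rot": [0, 0, 0], "fingers": -1}
    - {"slide": [0, 0, 0], "delta_rot": [0, 0, 0], "fingers": -1}

```text
time_s: 26.08
tcp_pos: [0.5916, -0.2056, 0.1001]
eef_rot: [159.6, -0.0, -98.9]
contact_force: [-8.4, 3.8, 6.1]
gripper_width: 0.0092
gripper_force: 25.5
```

```bash
python3 -c "
from seat import *
np.set_printoptions(precision=2,suppress=True)
from plant import r
s=r.get_state();p=s['tcp_pos'];d=p-tcp();f=s['contact_force'];print('off mm',1000*np.array([d@px,d@ey,d@pz]),'f panel',f@px,f@ey,f@pz,'M',s['moment'],s['eef_rot'])"
```

```text
off mm [ -0.35  -0.52 -14.2 ] f panel -10.454458693829274 2.4755342577597386 2.702071472149575 M [ 1.2   2.81 -0.22] [159.63  -0.03 -98.88]
```

>>> play_rows:
  squeeze: 5
  rows:
    - {"slide": [0, 0, 0], "delta_rot": [0, 0, 0], "fingers": -1}
    - {"slide": [0, 0, 0], "delta_rot": [0, 0, 0], "fingers": -1}

```text
time_s: 26.32
tcp_pos: [0.594, -0.206, 0.0995]
eef_rot: [159.9, -0.0, -98.9]
contact_force: [-2.7, -0.3, -1.6]
gripper_width: 0.0106
gripper_force: 5.1
```

>>> play_rows:
  rows:
    - {"slide": [0, 0, 0], "delta_rot": [0, 0, 0], "fingers": -0.72}
    - {"slide": [0, 0, 0], "delta_rot": [0, 0, 0], "fingers": -0.65}
    - {"slide": [0, 0, 0], "delta_rot": [0, 0, 0], "fingers": -0.6}
    - {"slide": [0, 0, 0], "delta_rot": [0, 0, 0], "fingers": -0.6}

```text
time_s: 26.82
tcp_pos: [0.5943, -0.206, 0.1002]
eef_rot: [160.0, -0.0, -98.9]
contact_force: [-0.1, -0.1, -0.1]
gripper_width: 0.0174
gripper_force: 0.0
```

```bash
cat > chk.py <<'E'
from seat import *
import sys
np.set_printoptions(precision=1,suppress=True)
t=sys.argv[1];S=pickle.load(open('seatref.pkl','rb')) if 0 else None
for n in('side','scene'):
    c,s=grab(n,n[:2]+t);hsv=cv2.cvtColor(c['image'],cv2.COLOR_BGR2HSV)
    m=cv2.inRange(hsv,(0,120,60),(9,255,255));L=[seat+px*x+ey*y+pz*z for x in(-.0045,.0045) for y in(-.08,.08) for z in(0,.115)]
    q=proj(c,L);k=np.zeros_like(m);x0,y0=(q.min(0)-12).astype(int);x1,y1=(q.max(0)+12).astype(int);k[y0:y1,x0:x1]=m[y0:y1,x0:x1]
    # blue doors: centroids on the face, at panel y=?, pixel list
    b=cv2.inRange(hsv,(100,90,40),(125,255,255));kb=np.zeros_like(b);kb[y0:y1,x0:x1]=b[y0:y1,x0:x1]
    nn,l,st,ce=cv2.connectedComponentsWithStats(kb)
    p=np.argwhere(k)[:,::-1]
    print(n,'pred box',q.min(0),q.max(0),'red box',p.min(0),p.max(0),'doors',[ce[i].round(1).tolist() for i in range(1,nn) if st[i,4]>15])
s=now();d=s[0]-tcp();print('tool off',1000*np.array([d@px,d@ey,d@pz]))
E
python3 chk.py a; python3 - <<'E'
from seat import *
# same doors before release
for t in('s13','c13'):
    c,s=pickle.load(open(t+'.pkl','rb'));hsv=cv2.cvtColor(c['image'],cv2.COLOR_BGR2HSV);b=cv2.inRange(hsv,(100,90,40),(125,255,255));b[:200]=0;b[320:]=0;b[:,:340]=0;b[:,480:]=0
    nn,l,st,ce=cv2.connectedComponentsWithStats(b);print(t,[ce[i].round(1).tolist() for i in range(1,nn) if st[i,4]>15])
E
```

```text
side pred box [356.6 207.1] [429.1 281.9] red box [381 231] [430 287] doors []
scene pred box [378.5 202.8] [464.2 284.7] red box [395 231] [464 281] doors []
tool off [  2.   -0.5 -13.2]
s13 []
c13 []
```

Released, with forces at zero. Withdrawing along the slope.

>>> play_rows:
  rows:
    - {"slide": [0, 0.01, 0], "delta_rot": [0, 0, 0], "fingers": -0.5}
    - {"slide": [0, 0, 0], "delta_rot": [0, 0, 0], "fingers": -0.5}
    - {"slide": [0, 0, -0.05], "delta_rot": [0, 0, 0], "fingers": -0.5}
    - {"slide": [0, 0, -0.1], "delta_rot": [0, 0, 0], "fingers": -0.5}
    - {"slide": [0, 0, -0.2], "delta_rot": [0, 0, 0], "fingers": -0.5}
    - {"slide": [0, 0, -0.35], "delta_rot": [0, 0, 0], "fingers": -0.5}
    - {"slide": [0, 0, -0.35], "delta_rot": [0, 0, 0], "fingers": -0.5}

```text
time_s: 27.8
tcp_pos: [0.6466, -0.2142, 0.2515]
eef_rot: [160.0, -0.1, -98.9]
contact_force: [0.2, -0.1, -0.6]
gripper_width: 0.0218
gripper_force: 0.0
```

```bash
python3 chk.py b; python3 - <<'E'
from seat import *
np.set_printoptions(precision=1,suppress=True)
c,s=grab('wrist','wb');print(s['tcp_pos'],s['contact_force'])
L=[seat+px*x+ey*y+pz*.115 for x in(-.0045,.0045) for y in(-.08,.08)];q=proj(c,L,s);print('pred top strip',q.tolist())
m=cv2.inRange(cv2.cvtColor(c['image'],cv2.COLOR_BGR2HSV),(0,140,90),(9,255,255))
for b in cv2.findContours(m,0,1)[0]:
    if cv2.contourArea(b)>100:print(cv2.boundingRect(b),cv2.boxPoints(cv2.minAreaRect(b)).tolist())
# side/scene: bright top strip ends and foot: print corners of hull of non-gray panel
for t in('sib','scb'):
    c,_=pickle.load(open(t+'.pkl','rb'));L=[seat+px*x+ey*y+pz*z for x,z in((-.0045,0),(-.0045,.115),(.0045,.115)) for y in(-.08,.08)];print(t,proj(c,L).tolist())
    hsv=cv2.cvtColor(c['image'],cv2.COLOR_BGR2HSV);m=cv2.inRange(hsv,(0,130,120),(8,255,255));m[:, :340]=0;m[:,480:]=0;m[:190]=0;m[260:]=0
    n,l,st,ce=cv2.connectedComponentsWithStats(m)
    for i in range(1,n):
        if st[i,4]>15:print(st[i])
E
```

```text
side pred box [356.6 207.1] [429.1 281.9] red box [371 209] [432 288] doors []
scene pred box [378.5 202.8] [464.2 284.7] red box [402 230] [458 281] doors []
tool off [  1.4  -1.3 152.2]
[ 0.6 -0.2  0.3] [ 0.6 -0.3  0.1]
pred top strip [[326.95635282093474, 137.60443616762777], [326.49971902708, 319.1532469508289], [315.7591599424149, 137.64357805043187], [316.6974966097609, 319.13720219431474]]
(312, 139, 12, 181) [[312.0, 139.0], [323.0, 139.0], [323.0, 319.0], [312.0, 319.0]]
sib [[411.6939574849333, 281.9292931715873], [356.60981379358816, 248.37301391609392], [427.27392797125435, 241.2506603037571], [368.8563203807138, 208.16485367770252], [429.1493293441351, 239.93921555671338], [370.940560618346, 207.08607659894088]]
scb [[445.1399675614363, 284.68126441186223], [378.5007192899022, 252.41990520183123], [462.55764405397815, 234.17360346228816], [392.0636028936768, 203.60202476829178], [464.22197570177195, 233.07020784067845], [394.08521145827416, 202.75925472139394]]
```

The wrist view shows the top strip centred within 1 px and square to the easel, but about 3 mm nearer the wings than expected. The foot may be stuck about 3 mm forward on the toes. I'll nudge it back gently at the foot with shut fingers.

```bash
python3 -c "
from seat import *
p,e=now();A=P+ex*-.15+ez*.20
plan(p,e,A,[180,0,-8.8],21)
c,s=pickle.load(open('wb.pkl','rb'))
print(plane(pickle.load(open('w3.pkl','rb'))[0],[(493,174)],.03,pickle.load(open('w3.pkl','rb'))[1]),A)"
```

```text
rot [ 0.161  0.16  -0.926] mm/row 7.6
0 [-0.0, 0.04, 0.032]
1 [-0.004, 0.04, 0.031]
2 [-0.007, 0.04, 0.031]
3 [-0.01, 0.04, 0.03]
4 [-0.014, 0.039, 0.03]
5 [-0.017, 0.038, 0.029]
6 [-0.02, 0.037, 0.028]
7 [-0.023, 0.036, 0.027]
8 [-0.026, 0.035, 0.027]
9 [-0.029, 0.033, 0.026]
10 [-0.032, 0.031, 0.025]
11 [-0.034, 0.029, 0.024]
12 [-0.037, 0.027, 0.023]
13 [-0.039, 0.024, 0.023]
14 [-0.041, 0.022, 0.022]
15 [-0.042, 0.019, 0.021]
16 [-0.044, 0.016, 0.02]
17 [-0.045, 0.013, 0.019]
18 [-0.046, 0.01, 0.019]
19 [-0.047, 0.006, 0.018]
20 [-0.048, 0.003, 0.017]
[[ 0.41524886 -0.13843932  0.03      ]] [ 0.49856574 -0.19065212  0.2       ]
```

>>> play_rows:
  rows:
    - {"slide": [0, 0.04, 0.032], "delta_rot": [0.161, 0.16, -0.926], "fingers": -1}
    - {"slide": [-0.004, 0.04, 0.031], "delta_rot": [0.161, 0.16, -0.926], "fingers": -1}
    - {"slide": [-0.007, 0.04, 0.031], "delta_rot": [0.161, 0.16, -0.926], "fingers": -1}
    - {"slide": [-0.01, 0.04, 0.03], "delta_rot": [0.161, 0.16, -0.926], "fingers": -1}
    - {"slide": [-0.014, 0.039, 0.03], "delta_rot": [0.161, 0.16, -0.926], "fingers": -1}
    - {"slide": [-0.017, 0.038, 0.029], "delta_rot": [0.161, 0.16, -0.926], "fingers": -1}
    - {"slide": [-0.02, 0.037, 0.028], "delta_rot": [0.161, 0.16, -0.926], "fingers": -1}

```text
time_s: 28.82
tcp_pos: [0.5955, -0.2057, 0.2313]
eef_rot: [166.2, 3.8, -68.8]
contact_force: [0.4, -0.0, -0.5]
gripper_width: 0.0008
gripper_force: 0.0
```

>>> play_rows:
  rows:
    - {"slide": [-0.023, 0.036, 0.027], "delta_rot": [0.161, 0.16, -0.926], "fingers": -1}
    - {"slide": [-0.026, 0.035, 0.027], "delta_rot": [0.161, 0.16, -0.926], "fingers": -1}
    - {"slide": [-0.029, 0.033, 0.026], "delta_rot": [0.161, 0.16, -0.926], "fingers": -1}
    - {"slide": [-0.032, 0.031, 0.025], "delta_rot": [0.161, 0.16, -0.926], "fingers": -1}
    - {"slide": [-0.034, 0.029, 0.024], "delta_rot": [0.161, 0.16, -0.926], "fingers": -1}
    - {"slide": [-0.037, 0.027, 0.023], "delta_rot": [0.161, 0.16, -0.926], "fingers": -1}
    - {"slide": [-0.039, 0.024, 0.023], "delta_rot": [0.161, 0.16, -0.926], "fingers": -1}

```text
time_s: 29.7
tcp_pos: [0.5454, -0.1976, 0.2142]
eef_rot: [173.6, 4.0, -38.6]
contact_force: [-0.1, 0.4, 0.6]
gripper_width: 0.0003
gripper_force: 0.0
```

>>> play_rows:
  rows:
    - {"slide": [-0.041, 0.022, 0.022], "delta_rot": [0.161, 0.16, -0.926], "fingers": -1}
    - {"slide": [-0.042, 0.019, 0.021], "delta_rot": [0.161, 0.16, -0.926], "fingers": -1}
    - {"slide": [-0.044, 0.016, 0.02], "delta_rot": [0.161, 0.16, -0.926], "fingers": -1}
    - {"slide": [-0.045, 0.013, 0.019], "delta_rot": [0.161, 0.16, -0.926], "fingers": -1}
    - {"slide": [-0.046, 0.01, 0.019], "delta_rot": [0.161, 0.16, -0.926], "fingers": -1}
    - {"slide": [-0.047, 0.006, 0.018], "delta_rot": [0.161, 0.16, -0.926], "fingers": -1}
    - {"slide": [-0.048, 0.003, 0.017], "delta_rot": [0.161, 0.16, -0.926], "fingers": -1}
    - {"slide": [0, 0, 0], "delta_rot": [0, 0, 0], "fingers": -1}

```text
time_s: 30.7
tcp_pos: [0.4953, -0.19, 0.1974]
eef_rot: [-179.9, 0.4, -8.8]
contact_force: [0.6, -0.8, 0.8]
gripper_width: 0.0005
gripper_force: 0.0
```

```bash
cat > top.py <<'E'
from seat import *
import sys
np.set_printoptions(precision=1,suppress=True)
c,s=grab('wrist',sys.argv[1]);L=[seat+px*x+ey*y+pz*.115 for x in(-.0045,.0045) for y in(-.08,.08)];q=proj(c,L,s);print('pred top',q.tolist())
m=cv2.inRange(cv2.cvtColor(c['image'],cv2.COLOR_BGR2HSV),(0,140,90),(9,255,255))
for b in cv2.findContours(m,0,1)[0]:
    if cv2.contourArea(b)>100:print(cv2.contourArea(b),cv2.boxPoints(cv2.minAreaRect(b)).tolist())
p=s['tcp_pos'];print('local',1000*np.array([(p-P)@ex,(p-P)@ey,p[2]]),s['eef_rot'])
E
python3 top.py wc; python3 -c "
from seat import *
p,e=now();plan(p,e,P+ex*-.125+ez*.20,[180,0,-8.8],1);plan(P+ex*-.125+ez*.20,[180,0,-8.8],P+ex*-.125+ez*.042,[180,0,-8.8],4)"
```

```text
pred top [[448.5366133909669, 82.0516013371207], [183.85924863945507, 82.67607556826337], [448.02120452511497, 67.86812025105166], [184.33501962167153, 68.49836434171422]]
188.5 [[217.0, 134.0], [260.0, 134.0], [260.0, 155.0], [217.0, 155.0]]
303.5 [[203.0, 109.0], [269.0, 109.0], [269.0, 130.0], [203.0, 130.0]]
3229.0 [[183.91783142089844, 55.78712463378906], [446.9293518066406, 54.767730712890625], [447.0155029296875, 76.99607849121094], [184.00399780273438, 78.01547241210938]]
112.5 [[229.59999084472656, 36.79999542236328], [231.87998962402344, 20.839996337890625], [273.17999267578125, 26.73999786376953], [270.89996337890625, 42.69999694824219]]
local [-153.3    0.2  197.4] [-179.9    0.4   -8.8]
rot [-0.006  0.083 -0.017] mm/row 27.9
0 [0.185, 0.001, -0.018]
rot [0. 0. 0.] mm/row 39.5
0 [-0.0, -0.0, 0.263]
1 [-0.0, -0.0, 0.263]
2 [-0.0, -0.0, 0.263]
3 [-0.0, -0.0, 0.263]
```

Lateral centring is within about 0.5 mm. The top again reads about 3 mm further back than predicted. Going in to nudge the foot.

>>> play_rows:
  rows:
    - {"slide": [0.185, 0, 0], "delta_rot": [0, 0.083, 0], "fingers": -1}
    - {"slide": [0, 0, 0.263], "delta_rot": [0, 0, 0], "fingers": -1}
    - {"slide": [0, 0, 0.263], "delta_rot": [0, 0, 0], "fingers": -1}
    - {"slide": [0, 0, 0.263], "delta_rot": [0, 0, 0], "fingers": -1}
    - {"slide": [0, 0, 0.24], "delta_rot": [0, 0, 0], "fingers": -1}
    - {"slide": [0, 0, 0], "delta_rot": [0, 0, 0], "fingers": -1}

```text
time_s: 31.5
tcp_pos: [0.5216, -0.1939, 0.04]
eef_rot: [180.0, 0.4, -8.9]
contact_force: [-0.6, -0.9, 0.5]
gripper_width: 0.0002
gripper_force: 0.0
```

>>> play_rows:
  rows:
    - {"slide": [0.08, 0, 0], "delta_rot": [0, 0, 0], "fingers": -1}
    - {"slide": [0.08, 0, 0], "delta_rot": [0, 0, 0], "fingers": -1}
    - {"slide": [0, 0, 0], "delta_rot": [0, 0, 0], "fingers": -1}

```text
time_s: 31.88
tcp_pos: [0.5493, -0.1979, 0.0437]
eef_rot: [-180.0, -0.1, -8.8]
contact_force: [0.3, -0.1, -0.4]
gripper_width: 0.0003
gripper_force: 0.0
```

>>> play_rows:
  rows:
    - {"slide": [0.02, 0, 0], "delta_rot": [0, 0, 0], "fingers": -1}
    - {"slide": [0, 0, 0], "delta_rot": [0, 0, 0], "fingers": -1}

```text
time_s: 32.12
tcp_pos: [0.5502, -0.1982, 0.0427]
eef_rot: [-180.0, -0.0, -8.8]
contact_force: [-0.5, 0.4, 0.1]
gripper_width: 0.0007
gripper_force: 0.0
```

>>> play_rows:
  rows:
    - {"slide": [0.015, 0, 0], "delta_rot": [0, 0, 0], "fingers": -1}
    - {"slide": [0, 0, 0], "delta_rot": [0, 0, 0], "fingers": -1}

```text
time_s: 32.38
tcp_pos: [0.5524, -0.1985, 0.0426]
eef_rot: [-180.0, 0.0, -8.8]
contact_force: [-0.1, 0.2, -0.5]
gripper_width: 0.0007
gripper_force: 0.0
```

```bash
python3 -c "
from seat import *
p,e=now();print(1000*np.array([(p-P)@ex,(p-P)@ey,p[2]]),e)"
```

```text
[-95.56693374   0.4853483   42.56587344] [-1.79958543e+02  7.65854636e-04 -8.77226289e+00]
```

>>> play_rows:
  rows:
    - {"slide": [0.01, 0, 0], "delta_rot": [0, 0, 0], "fingers": -1}
    - {"slide": [0, 0, 0], "delta_rot": [0, 0, 0], "fingers": -1}

```text
time_s: 32.62
tcp_pos: [0.5539, -0.1987, 0.0425]
eef_rot: [-180.0, 0.0, -8.8]
contact_force: [-0.9, 0.1, -0.9]
gripper_width: 0.0003
gripper_force: 0.0
```

>>> play_rows:
  rows:
    - {"slide": [0.01, 0, 0], "delta_rot": [0, 0, 0], "fingers": -1}
    - {"slide": [0, 0, 0], "delta_rot": [0, 0, 0], "fingers": -1}

```text
time_s: 32.88
tcp_pos: [0.5554, -0.199, 0.0425]
eef_rot: [-180.0, 0.0, -8.8]
contact_force: [0.3, -0.3, 0.3]
gripper_width: 0.0008
gripper_force: 0.0
```

>>> play_rows:
  rows:
    - {"slide": [0.01, 0, 0], "delta_rot": [0, 0, 0], "fingers": -1}
    - {"slide": [0, 0, 0], "delta_rot": [0, 0, 0], "fingers": -1}

```text
time_s: 33.12
tcp_pos: [0.5569, -0.1992, 0.0425]
eef_rot: [-180.0, 0.0, -8.8]
contact_force: [-0.4, -0.5, -0.4]
gripper_width: 0.0001
gripper_force: 0.0
```

>>> play_rows:
  rows:
    - {"slide": [0.01, 0, 0], "delta_rot": [0, 0, 0], "fingers": -1}
    - {"slide": [0, 0, 0], "delta_rot": [0, 0, 0], "fingers": -1}

```text
time_s: 33.38
tcp_pos: [0.5584, -0.1994, 0.0425]
eef_rot: [-180.0, 0.0, -8.8]
contact_force: [0.8, -0.2, 0.5]
gripper_width: 0.0005
gripper_force: 0.0
```

>>> play_rows:
  rows:
    - {"slide": [0.01, 0, 0], "delta_rot": [0, 0, 0], "fingers": -1}
    - {"slide": [0, 0, 0], "delta_rot": [0, 0, 0], "fingers": -1}

```text
time_s: 33.62
tcp_pos: [0.5595, -0.1996, 0.0423]
eef_rot: [-180.0, 0.0, -8.8]
contact_force: [-0.4, 0.1, -0.1]
gripper_width: 0.0004
gripper_force: 0.4
```

>>> play_rows:
  rows:
    - {"slide": [0.007, 0, 0], "delta_rot": [0, 0, 0], "fingers": -1}
    - {"slide": [0, 0, 0], "delta_rot": [0, 0, 0], "fingers": -1}

```text
time_s: 33.88
tcp_pos: [0.5605, -0.1998, 0.0423]
eef_rot: [-180.0, 0.0, -8.8]
contact_force: [-0.9, 0.7, -0.6]
gripper_width: 0.0009
gripper_force: 0.5
```

>>> play_rows:
  rows:
    - {"slide": [0.007, 0, 0], "delta_rot": [0, 0, 0], "fingers": -1}
    - {"slide": [0, 0, 0], "delta_rot": [0, 0, 0], "fingers": -1}

```text
time_s: 34.12
tcp_pos: [0.5609, -0.1998, 0.0422]
eef_rot: [-180.0, 0.1, -8.8]
contact_force: [-4.8, -0.0, 0.8]
gripper_width: 0.0009
gripper_force: 1.7
```

>>> play_rows:
  rows:
    - {"slide": [0.007, 0, 0], "delta_rot": [0, 0, 0], "fingers": -1}
    - {"slide": [0, 0, 0], "delta_rot": [0, 0, 0], "fingers": -1}

```text
time_s: 34.38
tcp_pos: [0.561, -0.1999, 0.0421]
eef_rot: [-180.0, 0.2, -8.8]
contact_force: [-7.9, 1.7, 2.7]
gripper_width: 0.0005
gripper_force: 2.9
```

>>> play_rows:
  rows:
    - {"slide": [0.007, 0, 0], "delta_rot": [0, 0, 0], "fingers": -1}
    - {"slide": [0, 0, 0], "delta_rot": [0, 0, 0], "fingers": -1}

```text
time_s: 34.62
tcp_pos: [0.5613, -0.2, 0.0421]
eef_rot: [-180.0, 0.3, -8.8]
contact_force: [-9.6, 2.9, 4.1]
gripper_width: 0.0004
gripper_force: 5.4
```

The foot moved about 1.5 mm and is now firmly against the wings. Backing off to check.

>>> play_rows:
  rows:
    - {"slide": [-0.02, 0, 0], "delta_rot": [0, 0, 0], "fingers": -1}
    - {"slide": [-0.1, 0, 0], "delta_rot": [0, 0, 0], "fingers": -1}
    - {"slide": [-0.2, 0, 0], "delta_rot": [0, 0, 0], "fingers": -1}
    - {"slide": [-0.1, 0, -0.3], "delta_rot": [0, 0, 0], "fingers": -1}
    - {"slide": [0, 0, -0.4], "delta_rot": [0, 0, 0], "fingers": -1}
    - {"slide": [0, 0, -0.35], "delta_rot": [0, 0, 0], "fingers": -1}
    - {"slide": [0, 0, 0], "delta_rot": [0, 0, 0], "fingers": -1}
    - {"slide": [0, 0, 0], "delta_rot": [0, 0, 0], "fingers": -1}

```text
time_s: 35.62
tcp_pos: [0.5014, -0.1906, 0.2001]
eef_rot: [-179.9, -0.1, -8.8]
contact_force: [-0.8, -0.0, -0.5]
gripper_width: 0.0003
gripper_force: 0.0
```

```bash
python3 top.py wd; python3 chk.py d; python3 - <<'E'
from seat import *
np.set_printoptions(precision=1,suppress=True)
# front-edge of the top strip -> offset along panel x, for wc (before nudge) and wd (after)
for t in('wc','wd'):
    c,s=pickle.load(open(t+'.pkl','rb'));m=cv2.inRange(cv2.cvtColor(c['image'],cv2.COLOR_BGR2HSV),(0,140,90),(9,255,255))
    b=max(cv2.findContours(m,0,1)[0],key=cv2.contourArea);x,y,w,h=cv2.boundingRect(b)
    cols=[x+w//6,x+w//3,x+2*w//3,x+5*w//6];pts=[(u,b[abs(b[:,0,0]-u)<2][:,0,1].max()) for u in cols]
    zt=.030+.115*np.cos(.35)+.0045*np.sin(.35);X=plane(c,pts,zt,s);print(t,[(1000*np.array([(q-P)@ex,(q-P)@ey])).tolist() for q in X],'expected x',-81+115*np.sin(.35)-4.5*np.cos(.35))
    X=plane(c,[(x,y+h//2),(x+w,y+h//2)],zt,s);print('ends y',[1000*(q-P)@ey for q in X])
E
```

```text
pred top [[446.36811350647343, 94.41688526073767], [187.51092515901212, 94.82364336404282], [445.85240266122196, 80.54818636511772], [188.0071123944583, 80.96212485766722]]
123.0 [[220.0, 142.0], [263.0, 142.0], [263.0, 158.0], [220.0, 158.0]]
144.0 [[237.0, 123.0], [260.0, 123.0], [260.0, 139.0], [237.0, 139.0]]
3098.0 [[189.0, 97.0], [189.0, 78.0], [446.0, 78.0], [446.0, 97.0]]
134.0 [[347.0, 66.0], [402.0, 66.0], [402.0, 77.0], [347.0, 77.0]]
local [-147.3    0.5  200.1] [-179.9   -0.1   -8.8]
side pred box [356.6 207.1] [429.1 281.9] red box [361 230] [432 288] doors []
scene pred box [378.5 202.8] [464.2 284.7] red box [384 214] [461 282] doors []
tool off [-120.5    0.3   46.9]
wc [[-42.830375153340654, 53.01938345479251], [-42.98480377243946, 26.52478968878346], [-42.54408693849425, -26.346201871913728], [-43.06432924278392, -52.84762860624291]] expected x -45.7939293504363
ends y [np.float64(79.09060890690986), np.float64(-78.94939421765005)]
wd [[-47.24431040954545, 52.48328720276735], [-46.78558335566005, 25.85944150254145], [-46.86092258438195, -27.217782252331197], [-46.8144837208377, -53.7986021823522]] expected x -45.7939293504363
ends y [np.float64(78.72634796110354), np.float64(-80.07901849534784)]
```

The top now sits at -46.9 mm against -45.8 mm expected for a flat lie (it read -42.9 before the nudge). It is square to the easel and centred to about 0.7 mm, and the gripper is clear. Handing in.

```bash
python3 -c "
from plant import r
print(r.close_job())"
```

```text
the job is handed in; nothing more can be done
None
```

The job is handed in: the loose wing is out at its stop, and the brick-red front leans on both brass toes, centred to about 1 mm and, by measurement, flat against both wings with windows out; the cream front was left in the rack, nothing else was touched as far as I could tell, and the hand-in gave no verdict.

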